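# Snap ring spread on the turntable's axle stub

### The arm

A 6-joint arm with a two-finger parallel gripper is mounted at the origin on the work surface. World frame = base frame: x ahead of the robot, y to its left, z up, the work surface at z = 0. Lengths are in mm, angles in rad, forces in N, time in s.
With the tool pointing down it reaches from about 275 to 850 mm from the base axis. Payload 19 kg.
Tool frame: the origin (TCP) lies on the centre line of the jaws, within the pads' length; the fingertips stand 22 mm ahead of it and the grasp point (between the pads) lies 3 mm ahead of it; z points along the fingers, x is the direction in which the jaws open and shut, and the axes are right-handed (so a half turn about z gives the same grasp; the last joint's range is limited). The gripper opens to 85 mm and grips with 20 to 120 N. Pads are 22 mm wide; open, the fingers measure 114 mm over their backs; the gripper's body (76 mm by 85 mm) begins 54 mm behind the grasp point. The pads swing forward as they close: fully open they stand 13 mm farther back than shut.
Start: joints at [1.05, 0.15, 1.437, -0, 1.554, -0.134], TCP at [216.908, 532.488, 253.267] pointing down, gripper open.
Joint ranges: [-2.8, 2.8], [-0.68, 2.1], [0.12, 2.68], [-1.39, 4.53], [0.16, 2.79], [-2.81, 2.81]. Speed limits (rad/s): [1.89, 1.89, 2.22, 3.01, 3.01, 3.01].

### API

Orientations are given as a unit quaternion [w, x, y, z].
In Python, from cell import env, cams, order gives the robot as it stands.
- The arm moves only by the tool move_arm, never from a script. Its argument "steps" is one flat list of numbers, 5 for each row, row after row: the gripper's target within -1 to 1 (shut at 1, half-way at 0, fully open at -1), then the shift along the tool's x, y, z in m, then the turn about the tool's z in rad. In form: [fingers, tx, ty, tz, twist, fingers, tx, ty, tz, twist, ...]. A call has 1 to 5 rows; each row is the pose to reach, as a shift and turn from the pose commanded when the call began, along the tool's axes at that moment; what a row does not reach only later rows make up. A row lasts 1/10 s, in which the tool goes at most 50 mm and 8.59 degrees, less where a joint would pass 70% of its speed; a pose out of reach is approached as far as the arm can. A call with a gripper value outside its range is refused whole. The fingers move at their own pace and stop on an object; the grip force is fixed at half the most. Time passes only in rows, so rows that repeat a pose let the fingers close. It gives the time, the measured TCP pose, the force and the opening at its end, in the units of the state.
- env.get_obs(): the state, without advancing time (a new reading comes with each control period).
- cams.read_camera(name): name is "side" or "top"; returns the picture (420x560x3 uint8, red, green, blue); there is no depth.
- cams.calibration(name): a dict with "intrinsics" (3x3 intrinsics, pixels), "k1" (the pictures are not rectified: a ray, as slopes to the right and down, at radius r is drawn at 1 + k1 r^2 times it, then the intrinsics apply), "R" (3x3) and "t" (3): a world point X has camera coordinates R X + t. Camera axes: x right, y down, z forward; pixel columns grow to the right and rows downward; lengths in mm; the calibration is good to about 2 mm. A picture is of the moment at which its call begins. calibration takes no time and is no camera call.
- order.sign_off(): hands the job in, once; it reports no verdict.
Trained networks look in the newest picture that a camera, given by its name, has taken for a name from the list of things; names that differ only in an ending like _2 or _b are one class to them, and where a whole thing is asked for, a point or a joint stands for the part that bears it (a point fixed in the world has none). Each returns a list of dicts, best first, with "p" (0 to 1); they miss things now and then, are a little off and sometimes report something else, mostly with a low value. They report only what shows in the picture. A call takes as long as a camera call. They do not tell look-alikes from the thing itself.
- cams.recognise(thing, camera): "pixel" ([row, column] in pixels, amid what is visible of it).
- cams.cut_out(thing, camera): "mask" (420x560 bool, what is visible of it) and "pixel" ([row, column] in pixels, amid what is visible of it).
- cams.landmark_of(thing, camera): "pixel" ([row, column] in pixels: a listed point, or the origin of a listed thing).
The state is a dict: "t": time; "joint_pos": joint angles; "qvel": joint speeds; "effort": joint torques, N m; "eef_pos": TCP position; "tool_rot": TCP orientation; "contact_force": force on the tool from outside, world axes, zero at the start; "moment": the same for the moment, N m; "width": finger opening in mm.
Only numpy, scipy, OpenCV 4.12 (cv2) and the standard library are available. Lean on these libraries where they do the work, as an engineer would, in place of code of your own. Each camera call takes 0.05 s, during which the arm holds its last target.

### The job

Slide the turntable hub across the counter, without lifting it, until it sits wholly on the round non-slip mat. Then take the circlip pliers, which lie with their pins already in the ears of the snap ring, squeeze them to their stop to spread the ring, carry it over and lower it level over the hub's axle stub, gently down to the groove just above the ball bearing. Finish still holding: keep the pliers squeezed and the ring spread around the groove, the pliers carried by your grip alone, and leave everything else on the counter where it stands.

Things in the scene. Friction and masses are not known exactly. Their poses are not given: they have to be found in the camera images.
- hub: Loose turntable hub, 0.7 to 0.95 kg: round aluminium plate 130 mm across, 14 mm thick (three screw heads 4 mm higher, 50 mm from the axis), with an upright axle stub in its middle and a ball bearing, 68 mm across, top 32 mm above the counter, round the stub's foot. Origin: centre of the underside, z up; yaw means nothing. Drags with about 5 N.
- groove (a point): Point on the stub's axis at mid-height of the ring groove, 35.5 mm above the hub's underside. The groove, 37 mm across, runs from the bearing's top (32 mm) up to 39 mm.
- stub_top (a point): Centre of the steel stub's flat top, 62 mm above the hub's underside. The stub is 40 mm across; its last 4 mm taper to 33 mm across. The hub can be gripped by the stub from above to slide it, or pushed.
- mat: Round dark silicone non-slip mat lying fixed on the counter, 200 mm across, 1 mm thick, no edge to catch on. Origin: its centre on the counter. The hub is wholly on it while their centres are within 35 mm.
- pliers: Loose external circlip pliers, 0.22 kg, lying flat and level on the counter. Origin at the pivot, on the underside; x points to the nose, z up. Steel jaws, 7 to 14 mm above the underside, reach 75 mm ahead and end in 4 mm pins pointing down to 0.5 mm above the underside. Two straight black handles reach from 28 to 130 mm behind the pivot.
- grip (a point): Midway between the handles, 70 mm behind the pivot, 10 mm above the pliers' underside: take the handles here from above, one finger outside each. Each handle is 10 mm wide and 20 mm high (0 to 20 mm above the underside). Over their outer faces here: 61 mm at rest (each splays outward to the rear by 0.215 rad), 30 mm and parallel at the stop.
- lever_l (a joint): Squeeze of the pliers' left lever (the right mirrors it): 0 at rest, 0.215 rad where it meets the stop, up to 0.235 under a firm grip. Squeezing the handles makes the tips SPREAD, the pins from 13 to 45 mm apart; a spring reopens the handles when let go. Squeezing to the stop takes about 10 N; a grip of 25 to 40 N carries pliers and ring.
- ring_eye (a point): Middle of the spread opening, mid-thickness, of the dark snap ring (0.04 kg, C-shaped, 4 mm thick, 38 mm inside, 49 mm outside at rest). Its two holed ears at the gap face the pliers, pins standing loosely in them; squeezed, it hangs from the pins. x points away from the pliers, z up. 97 mm ahead of the pivot, 92 when spread. Its underside is level with the pliers' underside.
- ring_l (a joint): Bend of the ring's springy left arm: 0 relaxed, about 0.36 rad when the pliers are at their stop; then the opening clears the 40 mm stub by about 2.5 mm all round its point ring_eye.
- ring_r (a joint): The same for the ring's right arm.
- bottle_a: Bystander: clear plastic bottle with a white cap, 60 mm across, 177 mm tall, upright; origin at the centre of its foot.
- bottle_b: Bystander: the same bottle without a cap, 172 mm tall.
- bottle_c: Bystander: the same bottle with a white cap.
- cap: Bystander: white screw cap lying open side up, 39 mm across, 16 mm high.
- salt: Bystander: white salt jar with a blue cap, 48 mm across, 85 mm tall.
- screwdriver: Bystander: screwdriver, 150 mm long, lying along its own x.
Mind the look-alikes: they are no part of the job. Leave any brown look-alike of the hub alone.

How it is judged:
By the outcome, as a careful person would: the job done as asked, in the order asked, and still so for the second after the job is handed in, while the arm keeps its last pose, push and grip.
It also fails if it takes over 64 s, if anything falls off the work surface, if the arm or the gripper's body presses on something with over 40 N, if the wrist force passes 120 N, or if a joint passes its speed limit or range.

## Working session

There is one attempt and no reset: what is moved stays moved. The work goes in short steps, Python scripts to look and compute and a tool call to move; the robot and the scene stay as the last step left them, time stands still between calls to the robot, and variables do not carry over. Pictures are saved under pics/ and viewed, and the job is handed in when it is done.

Besides the shell and the picture viewer there is one more tool, called after "Request:" by a JSON object that holds its "api" and its "payload", one argument or row to a line. move_arm: Moves the arm, as the interface text tells. Its arguments: {"type":"object","properties":{"steps":{"type":"array","items":{"type":"number"}}},"required":["steps"]}

```bash
ls; mkdir -p pics
python3 - <<'E'
from cell import env,cams,order
import cv2,numpy as np
o=env.get_obs();print(o)
for n in("side","top"):
    im=cams.read_camera(n);cv2.imwrite(f"pics/{n}0.png",im[:,:,::-1])
    c=cams.calibration(n);print(n,c)
    for th in["hub","mat","pliers","stub_top","groove","grip","ring_eye"]:
        r=cams.landmark_of(th,n);print(th,[(round(d['p'],2),np.round(d['pixel'],1).tolist()) for d in r[:4]])
print(env.get_obs()['t'])
E
```

```text
pics
{'t': 0.0, 'joint_pos': array([ 1.04998684e+00,  1.50965226e-01,  1.43803683e+00,  2.34848898e-05,
        1.55379595e+00, -1.33998149e-01]), 'qvel': array([-0.00168097, -0.00030385,  0.00085881,  0.00123974,  0.00118506,
        0.00094176]), 'effort': array([ 1.12663616e-03, -7.13033009e+01, -5.70875645e+01, -4.23325946e-05,
        8.62520974e-03, -3.39420183e-05]), 'eef_pos': array([216.81010514, 532.31730395, 252.68439196]), 'tool_rot': array([ 2.55942384e-04,  8.29830450e-01,  5.58015288e-01, -5.45755618e-04]), 'contact_force': array([ 0.74396457,  0.51242901, -0.7895568 ]), 'moment': array([-0.06834288, -0.00535644, -0.02874986]), 'width': 85.15499692376937}
side {'intrinsics': array([[382.26478754,   0.        , 282.43701154],
       [  0.        , 382.26478754, 211.75787838],
       [  0.        ,   0.        ,   1.        ]]), 'k1': 0.015925285701193535, 'R': array([[-0.98829422, -0.15230386, -0.00883561],
       [-0.1024148 ,  0.70526266, -0.70150965],
       [ 0.11307406, -0.69239303, -0.71260518]]), 't': array([472.51386578, 103.44430456, 966.78523869])}
hub [(0.78,
[... 372 characters left out ...]
       [  0.       , 408.0429355, 212.7591409],
       [  0.       ,   0.       ,   1.       ]]), 'k1': 0.041287136693736945, 'R': array([[-0.02222288, -0.99971844, -0.0083178 ],
       [-0.99218211,  0.02307579, -0.1226465 ],
       [ 0.1228039 ,  0.00552721, -0.99241556]]), 't': array([  1.83793834, 476.97892823, 952.50378585])}
hub [(0.79, [336.1, 417.7]), (0.57, [187.2, 403.3]), (0.28, [113.2, 178.2])]
mat [(0.81, [209.1, 302.8])]
pliers [(0.88, [197.8, 168.5])]
stub_top [(0.83, [336.1, 429.1]), (0.58, [184.1, 413.6])]
groove [(0.75, [182.4, 410.4]), (0.61, [335.4, 417.7]), (0.27, [114.1, 179.3])]
grip [(0.79, [205.9, 137.3]), (0.28, [207.3, 303.4])]
ring_eye [(0.68, [191.3, 200.1])]
0.8
```

View pics/top0.png

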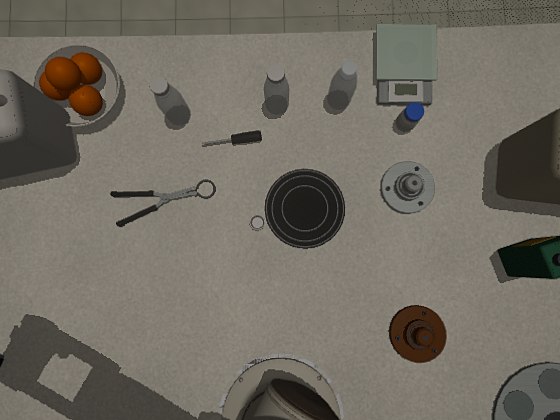

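View pics/side0.png

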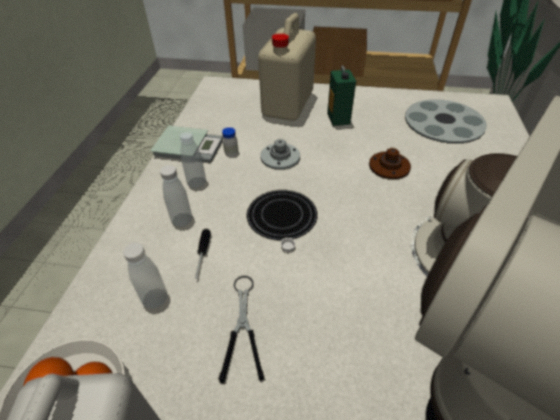

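Hub candidates in the top picture are the grey one at (187,408) and the brown look-alike at (335,418). The description says aluminium, so I take the grey one. The mat is at (209,304), the pliers at (198,168), and the cap lies close to the mat's left edge at (222,257).

```bash
cat > h.py <<'E'
import numpy as np,cv2
from scipy.optimize import least_squares
from scipy.spatial.transform import Rotation
from cell import env,cams,order
C={n:cams.calibration(n) for n in("side","top")}
def ray(n,px):
    c=C[n];K=c['intrinsics'];u=np.array([(px[1]-K[0,2])/K[0,0],(px[0]-K[1,2])/K[1,1]])
    s=u.copy()
    for _ in range(20): s=u/(1+c['k1']*(s@s))
    d=c['R'].T@np.array([s[0],s[1],1]);return -c['R'].T@c['t'],d
def atz(n,px,z):
    o,d=ray(n,px);return o+d*(z-o[2])/d[2]
def proj(n,X):
    c=C[n];X=np.atleast_2d(X);P=X@c['R'].T+c['t'];s=P[:,:2]/P[:,2:];r2=(s**2).sum(1,keepdims=True)
    s=s*(1+c['k1']*r2);K=c['intrinsics'];return np.stack([s[:,1]*K[1,1]+K[1,2],s[:,0]*K[0,0]+K[0,2]],1)
def tri(pt,ps):
    A=[];b=[]
    M=np.zeros((3,3));v=np.zeros(3)
    for n,p in(("top",pt),("side",ps)):
        o,d=ray(n,p);d=d/np.linalg.norm(d);Q=np.eye(3)-np.outer(d,d);M+=Q;v+=Q@o
    return np.linalg.solve(M,v)
def tool():
    o=env.get_obs();q=o['tool_rot'];return o,Rotation.from_quat([q[1],q[2],q[3],q[0]]).as_matrix()
def shot(tag):
    for n in("side","top"):
        cv2.imwrite(f"pics/{n}{tag}.png",cams.read_camera(n)[:,:,::-1])
def pic(n,tag): return cv2.imread(f"pics/{n}{tag}.png")
def crop(n,tag,r,c,h,k=6):
    im=pic(n,tag);a=im[max(0,r-h):r+h,max(0,c-h):c+h];cv2.imwrite(f"pics/crop_{n}{tag}_{r}_{c}.png",cv2.resize(a,None,fx=k,fy=k,interpolation=cv2.INTER_CUBIC))
E
python3 - <<'E'
from h import *
np.set_printoptions(precision=1,suppress=True)
o,R=tool();print(R)
print("hub base",atz("top",[187.2,403.3],0),atz("side",[156.2,282.3],0))
print("stub",atz("top",[184.1,413.6],62),atz("side",[138.4,282.1],62))
print("groove",atz("top",[182.4,410.4],35.5),atz("side",[147.4,279.0],35.5))
print("mat",atz("top",[209.1,302.8],0),atz("side",[209.9,282.8],0))
print("grip",atz("top",[205.9,137.3],10),"piv",atz("top",[197.8,168.5],0),atz("side",[324.3,243.8],0),"eye",atz("top",[191.3,200.1],2),atz("side",[287.5,245.1],2))
for th in["hub","mat","pliers","grip","ring_eye","cap","bottle_b","salt","screwdriver"]:
  for n in("top","side"):
    for d in cams.cut_out(th,n)[:4]:
        m=d['mask'].astype(np.uint8);
        r,c=np.nonzero(m);print(th,n,round(d['p'],2),np.array(d['pixel']),m.sum(),r.min(),r.max(),c.min(),c.max(),"w0",atz(n,d['pixel'],0)[:2])
crop("top","0",187,408,45);crop("top","0",200,160,60,5)
print(env.get_obs()['t'])
E
```

```text
[[ 0.4  0.9 -0. ]
 [ 0.9 -0.4 -0. ]
 [-0.  -0.  -1. ]]
hub base [ 537.3 -317.3    0. ] [ 529.1 -328.1    0. ]
stub [ 532.8 -322.7   62. ] [ 530.9 -339.    62. ]
groove [ 542.1 -324.1   35.5] [ 539.2 -326.1   35.5]
mat [488.3 -66.6   0. ] [489.9 -83.   -0. ]
grip [504.4 339.8  10. ] piv [524.5 266.6   0. ] [520.7 276.6   0. ] eye [538.7 187.8   2. ] [538.2 185.5   2. ]
hub top 0.85 [336. 417.] 2534 305 362 389 446 w0 [ 179.5 -327.1]
hub top 0.66 [190.9 406.2] 2230 161 212 380 434 w0 [ 527.8 -323.8]
hub side 0.96 [164.  393.1] 964 149 179 369 410 w0 [ 173.3 -337.3]
hub side 0.91 [153.  280.5] 877 139 168 261 299 w0 [ 537.7 -344.4]
mat top 0.89 [209.2 305.9] 5063 169 247 265 344 w0 [487.9 -74.3]
mat side 0.71 [211.5 282.7] 2837 189 240 247 317 w0 [489.2 -76.7]
pliers top 0.95 [193.2 150.9] 871 186 226 111 197 w0 [537.  310.4]
pliers top 0.23 [100.6 168. ] 1225 74 125 149 190 w0 [775.9 269.8]
pliers side 0.84 [339.3 235.6] 1020 290 383 219 263 w0 [530.1 312.8]
grip top 0.57 [196.7 150.9] 675 188 224 112 195 w0 [528.2 310.2]
grip side 0.81 [340.4 237. ] 1032 289 383 219 264 w0 [526.6 314.
[... 411 characters left out ...]
e_b top 0.61 [ 89.5 275.9] 997 63 113 264 288 w0 [799.3  -6.5]
bottle_b side 0.97 [159.2 191.3] 1071 131 188 179 205 w0 [ 820.2 -270.3]
bottle_b side 0.86 [197.3 177.1] 1251 165 225 161 192 w0 [803.9 -89.9]
bottle_b side 0.63 [276.5 143.3] 1811 243 308 123 167 w0 [788.7 189.4]
salt top 0.98 [114.5 408.4] 522 103 131 396 422 w0 [ 723.5 -340.4]
salt top 0.3 [190.3 406.2] 2269 161 212 380 434 w0 [ 529.3 -323.9]
salt side 0.93 [139.5 230.9] 342 128 155 223 238 w0 [ 719.5 -396.4]
screwdriver top 0.69 [138.3 247.2] 281 131 143 205 261 w0 [672.5  68.9]
screwdriver top 0.45 [194.9 152.1] 846 186 225 111 197 w0 [532.7 307.3]
screwdriver side 0.59 [244.3 205.2] 320 228 277 195 210 w0 [670.3  70.5]
1.7
```

```bash
ls pics
```

```text
crop_top0_187_408.png
crop_top0_200_160.png
side0.png
top0.png
```

View pics/crop_top0_187_408.png

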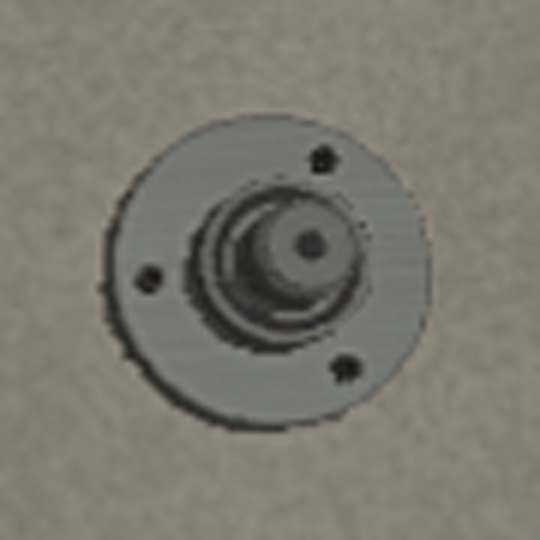

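View pics/crop_top0_200_160.png

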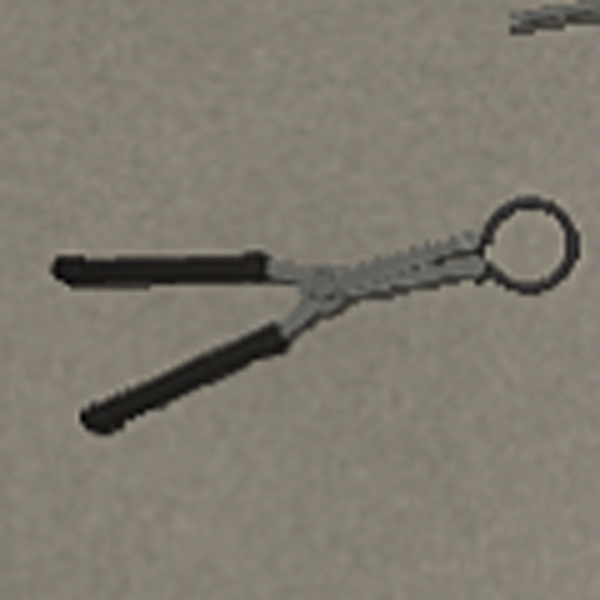

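Run:
```python
from h import *
np.set_printoptions(precision=1,suppress=True)
print("stub",atz("top",[182.3,414.3],62),"plate",atz("top",[186.8,408],14))
crop("side","0",156,282,30,10);crop("side","0",325,240,65,5);crop("side","0",240,285,30,10)
E=atz("top",[188.6,205.6],3);P=atz("top",[196.6,164.6],12)
a=atz("top",[193.6,112],16);b=atz("top",[223.2,119],16);m=(a+b)/2
print("eye",E,"piv",P,"ends",a,b,m, np.linalg.norm(E-P),np.linalg.norm((E-m)[:2]))
d=E-m;print(np.degrees(np.arctan2(d[1],d[0])),np.degrees(np.arctan2((E-P)[1],(E-P)[0])))
```

```text
stub [ 537.  -324.6   62. ] plate [ 535.5 -324.5   14. ]
eye [545.  173.9   3. ] piv [525.6 272.9  12. ] ends [535.3 399.6  16. ] [462.1 380.8  16. ] [498.7 390.2  16. ] 101.20031234699202 221.2090184329756
-77.90549170388968 -78.9102688182359
```

```bash
ls pics
```

```text
crop_side0_156_282.png
crop_side0_240_285.png
crop_side0_325_240.png
crop_top0_187_408.png
crop_top0_200_160.png
side0.png
top0.png
```

View pics/crop_side0_156_282.png

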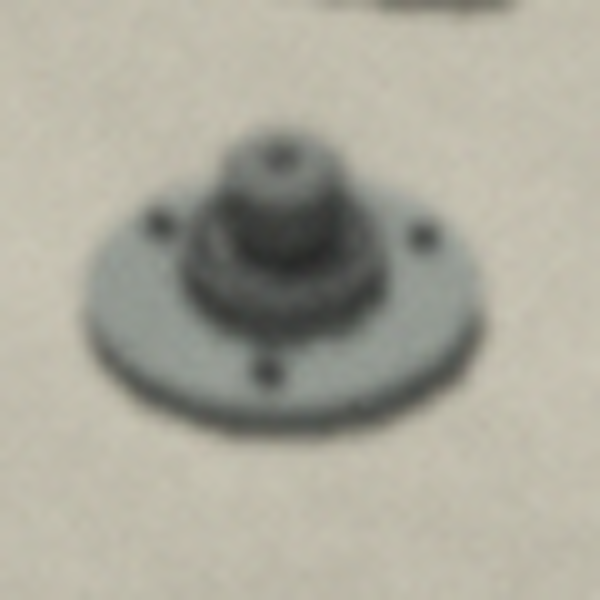

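View pics/crop_side0_325_240.png

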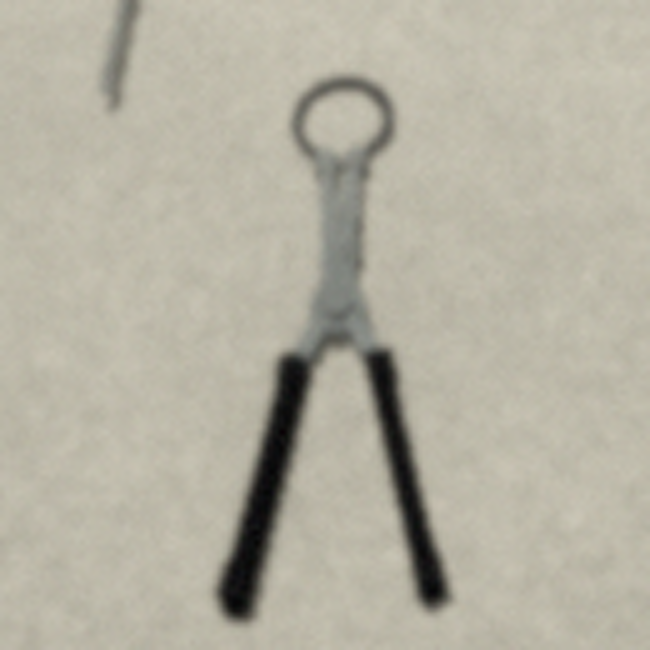

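Run:
```python
from h import *
np.set_printoptions(precision=1,suppress=True)
print("stub",atz("side",[141.05,279.75],62))
E=atz("side",[260+23.6-.4,175+69-.4],3);P=atz("side",[260+61-.4,175+67.4-.4],13)
a=atz("side",[379.6,221.8],12);b=atz("side",[378.7,261],12);m=(a+b)/2
print("eye",E,"piv",P,"ends",a,b,m)
d=E-m;print(np.degrees(np.arctan2(d[1],d[0])))
print(env.get_obs()['t'])
```

```text
stub [ 536.  -323.6   62. ]
eye [544.1 175.    3. ] piv [523.9 275.4  13. ] ends [534.4 402.1  12. ] [459.9 389.3  12. ] [497.2 395.7  12. ]
-78.00088450621156
1.7
```

```bash
cat >> h.py <<'E'
def go(x,y,z,yawdeg=None):
    o,R=tool();d=np.array([x,y,z])-o['eef_pos'];s=R.T@d
    yaw=np.arctan2(R[1,0],R[0,0]);tw=0
    if yawdeg is not None:
        tw=-((np.radians(yawdeg)-yaw+np.pi/2)%np.pi-np.pi/2)
    print("t",o['t'],"tcp",np.round(o['eef_pos'],1),"yaw",round(np.degrees(yaw),2),"F",np.round(o['contact_force'],1),"w",round(o['width'],1),"q",np.round(o['joint_pos'],2))
    print("shift mm",np.round(s*1,1),"twist",round(tw,3),"dist",round(np.linalg.norm(d)))
E
python3 -c "
from h import *
go(536.5,-324,150,12)"
```

```text
t 1.7 tcp [216.9 532.5 253.3] yaw 67.84 F [0.2 0.7 0.2] w 85.3 q [ 1.05  0.15  1.44  0.    1.55 -0.13]
shift mm [-672.6  619.1  103.3] twist 0.975 dist 920
```

Request:
{"api": "move_arm", "payload": {
  "steps": [-1, -0.67, 0.62, 0, 0.5, -1, -0.67, 0.62, 0, 0.5, -1, -0.67, 0.62, 0, 0.5, -1, -0.67, 0.62, 0, 0.5, -1, -0.67, 0.62, 0, 0.5]
}}

```text
t: 2.2
eef_pos: [305.0, 296.7, 253.4]
tool_rot: [0.0, 0.942, 0.335, 0.0]
contact_force: [1.4, -0.0, 0.1]
width: 85.5
```

```bash
python3 -c "
from h import *
go(536.5,-324,150,12)"
```

```text
t 2.2 tcp [305.  296.7 253.4] yaw 39.1 F [ 1.4 -0.   0.1] w 85.5 q [ 0.59 -0.17  1.75 -0.    1.56 -0.09]
shift mm [-211.9  627.7  103.4] twist 0.473 dist 671
```

Request:
{"api": "move_arm", "payload": {
  "steps": [-1, -0.212, 0.628, 0, 0.473, -1, -0.212, 0.628, 0, 0.473, -1, -0.212, 0.628, 0, 0.473, -1, -0.212, 0.628, 0, 0.473, -1, -0.212, 0.628, 0, 0.473]
}}

```text
t: 2.7
eef_pos: [392.8, 62.3, 253.7]
tool_rot: [0.0, 0.995, 0.105, 0.001]
contact_force: [0.8, 0.8, 0.0]
width: 85.9
```

```bash
python3 -c "
from h import *
go(536.5,-324,150,12)"
```

```text
t 2.7 tcp [392.8  62.3 253.7] yaw 12.02 F [0.8 0.8 0. ] w 85.9 q [-0.04 -0.23  1.8  -0.    1.57 -0.25]
shift mm [ 60.  407.8 103.9] twist 0.0 dist 425
```

Request:
{"api": "move_arm", "payload": {
  "steps": [-1, 0.06, 0.408, 0.1, 0, -1, 0.06, 0.408, 0.1, 0, -1, 0.06, 0.408, 0.1, 0, -1, 0.06, 0.408, 0.1, 0, -1, 0.06, 0.408, 0.1, 0]
}}

```text
t: 3.2
eef_pos: [477.8, -165.5, 194.0]
tool_rot: [0.0, 0.994, 0.105, 0.0]
contact_force: [1.1, 0.7, 1.5]
width: 85.3
```

```bash
python3 -c "
from h import *
go(536.5,-324,150,12)"
```

```text
t 3.2 tcp [ 477.8 -165.5  194. ] yaw 12.06 F [1.1 0.7 1.5] w 85.3 q [-0.49  0.03  1.69 -0.    1.42 -0.7 ]
shift mm [ 24.3 167.3  44.1] twist 0.001 dist 175
```

Request:
{"api": "move_arm", "payload": {
  "steps": [-1, 0.0243, 0.1673, 0.044, 0, -1, 0.0243, 0.1673, 0.044, 0, -1, 0.0243, 0.1673, 0.044, 0, -1, 0.0243, 0.1673, 0.044, 0, -1, 0.0243, 0.1673, 0.044, 0]
}}

```text
t: 3.7
eef_pos: [536.3, -324.4, 148.4]
tool_rot: [-0.001, 0.995, 0.104, -0.001]
contact_force: [-0.3, 0.9, 0.2]
width: 85.2
```

```bash
python3 -c "
from h import *
go(536.5,-324,67,12)
shot('1');crop('top','1',187,408,45);crop('side','1',150,280,50,6)"
```

```text
t 3.7 tcp [ 536.3 -324.4  148.4] yaw 11.96 F [-0.3  0.9  0.2] w 85.2 q [-0.67  0.31  1.45 -0.    1.38 -0.88]
shift mm [ 0.4 -0.2 81.4] twist -0.001 dist 81
```

View pics/crop_side1_150_280.png

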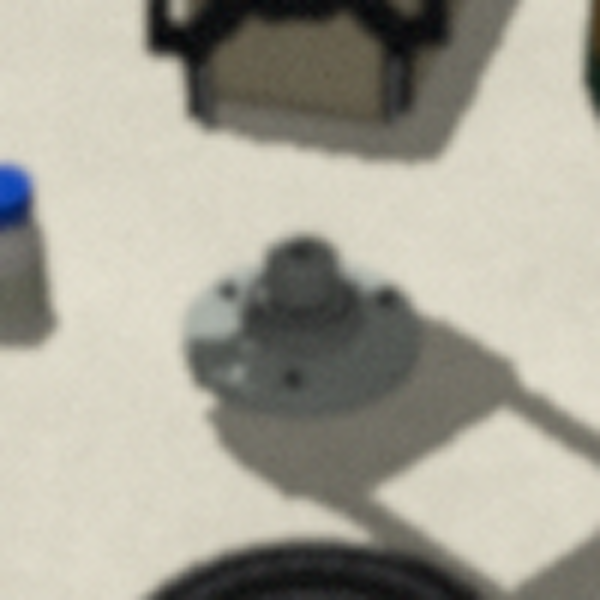

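The fingers at about (row 168, col 262 to 298 in the side picture) straddle the stub at (192,280). I'll go down.

Request:
{"api": "move_arm", "payload": {
  "steps": [-1, 0, 0, 0.03, 0, -1, 0, 0, 0.06, 0, -1, 0, 0, 0.081, 0, -1, 0, 0, 0.081, 0, -1, 0, 0, 0.081, 0]
}}

```text
t: 4.3
eef_pos: [536.6, -321.2, 70.7]
tool_rot: [0.0, 0.994, 0.106, 0.0]
contact_force: [0.4, 0.0, 1.1]
width: 85.6
```

Request:
{"api": "move_arm", "payload": {
  "steps": [0.3, 0, 0, 0, 0, 0.3, 0, 0, 0, 0, 0.3, 0, 0, 0, 0, 0.3, 0, 0, 0, 0, 0.3, 0, 0, 0, 0]
}}

```text
t: 4.8
eef_pos: [536.3, -322.0, 70.6]
tool_rot: [0.0, 0.994, 0.105, 0.0]
contact_force: [-5.5, 2.3, 12.1]
width: 37.5
```

```bash
python3 -c "
from h import *
go(489,-75,67,12)
shot('2');crop('top','2',187,408,45);crop('side','2',150,280,50,6)"
```

```text
t 4.8 tcp [ 536.3 -322.    70.6] yaw 12.08 F [-5.5  2.3 12.1] w 37.5 q [-0.66  0.37  1.54 -0.    1.23 -0.87]
shift mm [   5.4 -251.4    3.4] twist 0.001 dist 252
```

View pics/crop_side2_150_280.png

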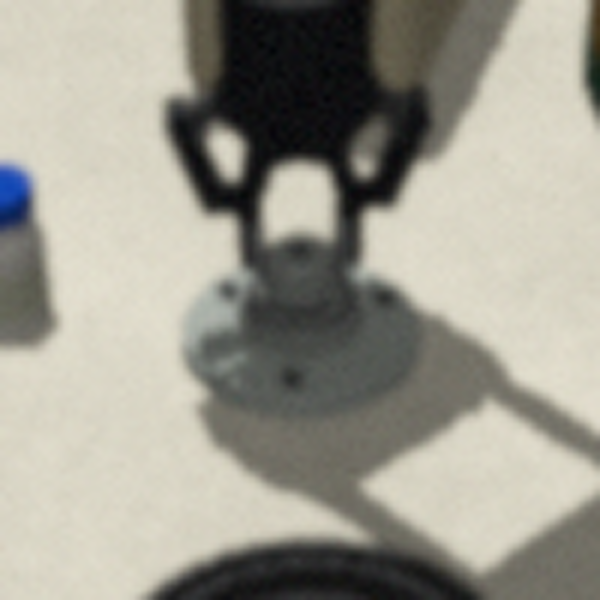

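Request:
{"api": "move_arm", "payload": {
  "steps": [-1, 0, 0, 0, 0, -1, 0, 0, 0, 0, -1, 0, 0, 0.004, 0, -1, 0, 0.001, 0.011, 0, -1, 0, 0.001, 0.011, 0]
}}

```text
t: 5.4
eef_pos: [536.1, -322.5, 57.0]
tool_rot: [-0.001, 0.994, 0.105, -0.001]
contact_force: [0.6, -0.4, 0.4]
width: 85.6
```

Request:
{"api": "move_arm", "payload": {
  "steps": [0.3, 0, 0, 0, 0, 0.3, 0, 0, 0, 0, 0.3, 0, 0, 0, 0, 0.3, 0, 0, 0, 0, 0.3, 0, 0, 0, 0]
}}

```text
t: 5.9
eef_pos: [536.6, -322.8, 59.0]
tool_rot: [0.0, 0.994, 0.105, 0.0]
contact_force: [-1.8, 0.3, 4.8]
width: 37.9
```

```bash
python3 -c "
from h import *
go(489,-75,60,12)
shot('3');crop('top','3',187,408,45);crop('side','3',150,280,50,6)"
```

```text
t 5.9 tcp [ 536.6 -322.8   59. ] yaw 12.09 F [-1.8  0.3  4.8] w 37.9 q [-0.66  0.39  1.55 -0.    1.21 -0.88]
shift mm [   5.4 -252.3   -1.1] twist 0.002 dist 252
```

View pics/crop_side3_150_280.png

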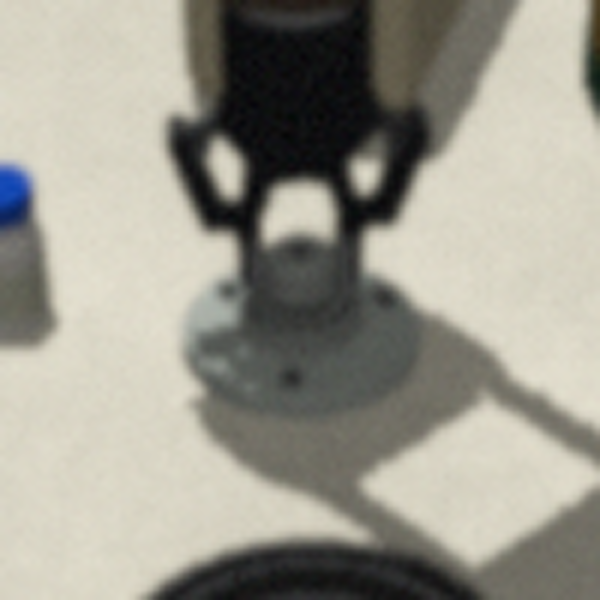

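The pads are now well down on the stub, gripping at 37.9 mm. Sliding slowly.

Request:
{"api": "move_arm", "payload": {
  "steps": [0.3, 0, -0.01, 0, 0, 0.3, 0.001, -0.03, 0, 0, 0.3, 0.001, -0.05, 0, 0, 0.3, 0.001, -0.07, 0, 0, 0.3, 0.002, -0.09, 0, 0]
}}

```text
t: 6.5
eef_pos: [519.8, -234.4, 59.0]
tool_rot: [0.001, 0.994, 0.105, 0.0]
contact_force: [1.4, -6.1, 1.1]
width: 38.4
```

```bash
python3 -c "
from h import *
go(489,-75,59,12)
shot('4');crop('side','4',180,280,60,5)"
```

```text
t 6.5 tcp [ 519.8 -234.4   59. ] yaw 12.08 F [ 1.4 -6.1  1.1] w 38.4 q [-0.56  0.28  1.69 -0.    1.17 -0.77]
shift mm [   3.3 -162.3   -0.3] twist 0.001 dist 162
```

View pics/crop_side4_180_280.png

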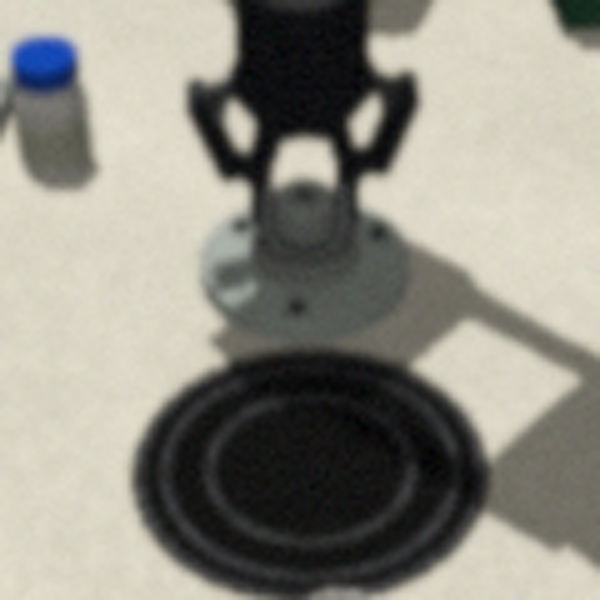

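Request:
{"api": "move_arm", "payload": {
  "steps": [0.3, 0.001, -0.02, 0.0005, 0, 0.3, 0.001, -0.04, 0.0005, 0, 0.3, 0.002, -0.06, 0.0005, 0, 0.3, 0.002, -0.08, 0.0003, 0, 0.3, 0.002, -0.1, 0, 0]
}}

```text
t: 7.1
eef_pos: [501.2, -136.7, 59.0]
tool_rot: [0.001, 0.994, 0.105, 0.001]
contact_force: [2.2, -5.1, -0.3]
width: 37.9
```

```bash
python3 -c "
from h import *
go(489,-75,59,12)"
```

```text
t 7.1 tcp [ 501.2 -136.7   59. ] yaw 12.08 F [ 2.2 -5.1 -0.3] w 37.9 q [-0.41  0.18  1.81 -0.    1.14 -0.62]
shift mm [  1.  -62.9  -0.1] twist 0.001 dist 63
```

Request:
{"api": "move_arm", "payload": {
  "steps": [0.3, 0, -0.02, 0, 0, 0.3, 0.001, -0.04, 0, 0, 0.3, 0.001, -0.06, 0, 0, 0.3, 0.001, -0.063, 0, 0, 0.3, 0.001, -0.063, 0, 0]
}}

```text
t: 7.6
eef_pos: [488.8, -73.9, 58.9]
tool_rot: [-0.0, 0.994, 0.106, 0.0]
contact_force: [-2.6, 10.7, 11.4]
width: 37.9
```

Request:
{"api": "move_arm", "payload": {
  "steps": [-1, 0, 0, 0, 0, -1, 0, 0, 0, 0, -1, 0, 0, 0, 0, -1, 0, 0, -0.03, 0, -1, 0, 0, -0.08, 0]
}}

```text
t: 8.1
eef_pos: [487.0, -74.2, 136.8]
tool_rot: [-0.001, 0.994, 0.105, -0.003]
contact_force: [0.2, -0.7, 0.1]
width: 85.2
```

```bash
python3 -c "
from h import *
go(510,339,150,12)
shot('5');crop('side','5',210,280,60,5);crop('top','5',209,304,60,5)"
```

```text
t 8.1 tcp [487.  -74.2 136.8] yaw 12.06 F [ 0.2 -0.7  0.1] w 85.2 q [-0.31  0.05  1.79 -0.    1.31 -0.52]
shift mm [ 108.8 -399.3  -12.7] twist 0.001 dist 414
```

View pics/crop_side5_210_280.png

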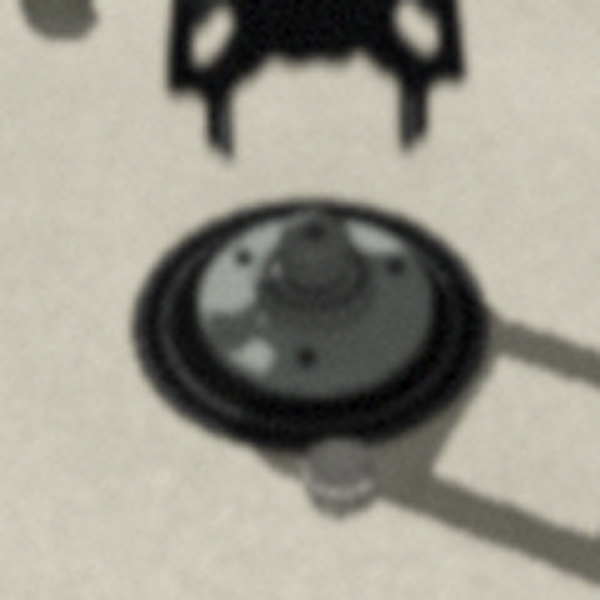

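View pics/top5.png

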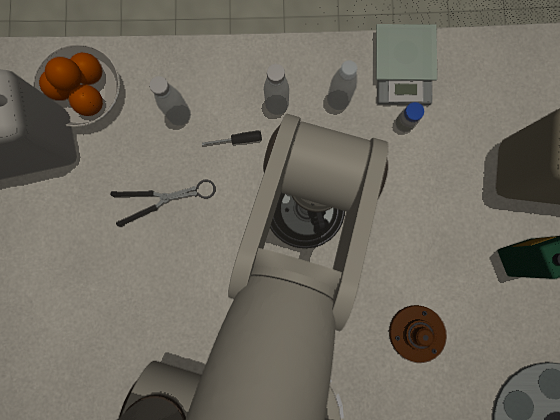

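The hub sits centred on the mat (side picture, about row 205, col 283), with the dark rim visible all round. Next, the pliers.

Request:
{"api": "move_arm", "payload": {
  "steps": [-1, 0.1088, -0.3993, -0.0127, 0, -1, 0.1088, -0.3993, -0.0127, 0, -1, 0.1088, -0.3993, -0.0127, 0, -1, 0.1088, -0.3993, -0.0127, 0, -1, 0.1088, -0.3993, -0.0127, 0]
}}

```text
t: 8.7
eef_pos: [502.2, 177.0, 146.2]
tool_rot: [0.0, 0.994, 0.105, 0.0]
contact_force: [1.3, -0.7, 0.1]
width: 85.4
```

```bash
python3 -c "
from h import *
go(510,339,110,12)
shot('6');crop('top','6',209,304,60,5)
for th in ('stub_top','hub','groove','mat'): print(th,[(round(d['p'],2),np.round(d['pixel'],1).tolist()) for d in cams.landmark_of(th,'top')[:2]])
"
```

```text
t 8.7 tcp [502.2 177.  146.2] yaw 12.07 F [ 1.3 -0.7  0.1] w 85.4 q [ 0.19  0.12  1.69 -0.    1.33 -0.02]
shift mm [  41.5 -156.8   36.2] twist 0.001 dist 166
stub_top [(0.81, [201.1, 307.7]), (0.55, [338.8, 427.8])]
hub [(0.97, [211.7, 307.3]), (0.95, [336.5, 416.5])]
groove [(0.86, [202.4, 310.2]), (0.83, [334.6, 418.6])]
mat [(0.49, [189.9, 200.8]), (0.43, [205.0, 306.5])]
```

View pics/crop_top6_209_304.png

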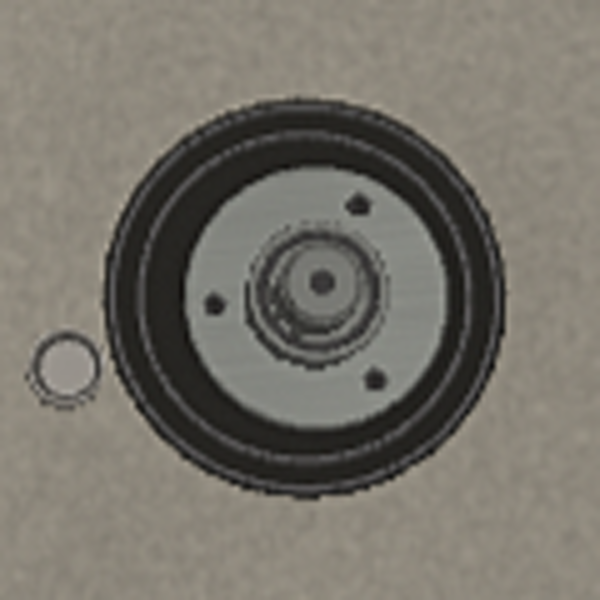

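View pics/side6.png

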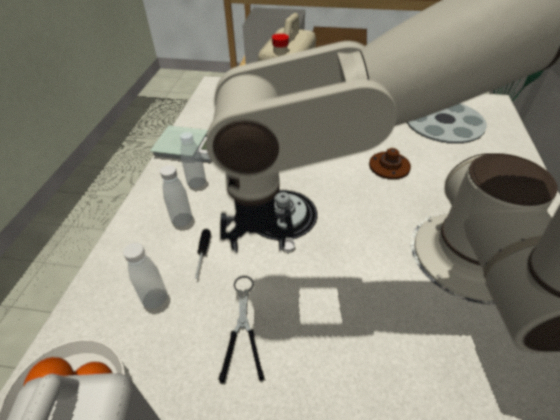

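```bash
python3 -c "
from h import *
np.set_printoptions(precision=1,suppress=True)
print(atz('top',[205.2,308.0],63),atz('top',[208.2,306.6],15),atz('side',[186.0,282.4],63))
print('mat',atz('top',[149+298/5-.4,244+304/5-.4],1))
# model overlay of pliers on pics
"
```

```text
[488.9 -75.7  63. ] [488.4 -75.2  15. ] [ 495.1 -113.    63. ]
mat [490.4 -70.6   1. ]
```

Request:
{"api": "move_arm", "payload": {
  "steps": [-1, 0.0415, -0.1568, 0.036, 0, -1, 0.0415, -0.1568, 0.036, 0, -1, 0.0415, -0.1568, 0.036, 0, -1, 0.0415, -0.1568, 0.036, 0, -1, 0.0415, -0.1568, 0.036, 0]
}}

```text
t: 9.5
eef_pos: [510.0, 337.5, 109.1]
tool_rot: [0.0, 0.994, 0.106, -0.001]
contact_force: [-0.1, -0.5, -0.6]
width: 85.4
```

```bash
python3 -c "
from h import *
go(510,339,60,12)
shot('7');crop('side','7',330,240,65,5);crop('top','7',200,150,60,5)
"
```

```text
t 9.5 tcp [510.  337.5 109.1] yaw 12.12 F [-0.1 -0.5 -0.6] w 85.4 q [ 0.46  0.31  1.54 -0.    1.29  0.25]
shift mm [ 0.4 -1.5 49.1] twist 0.002 dist 49
```

View pics/side7.png

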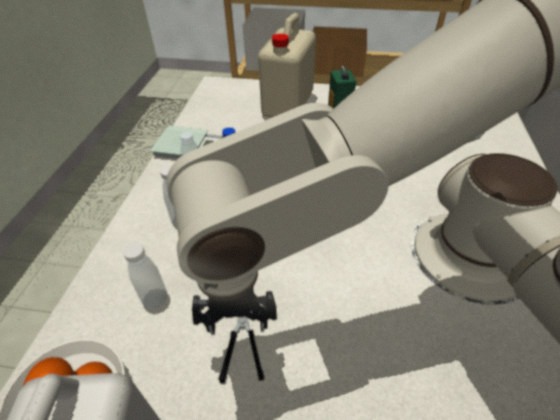

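View pics/crop_top7_200_150.png

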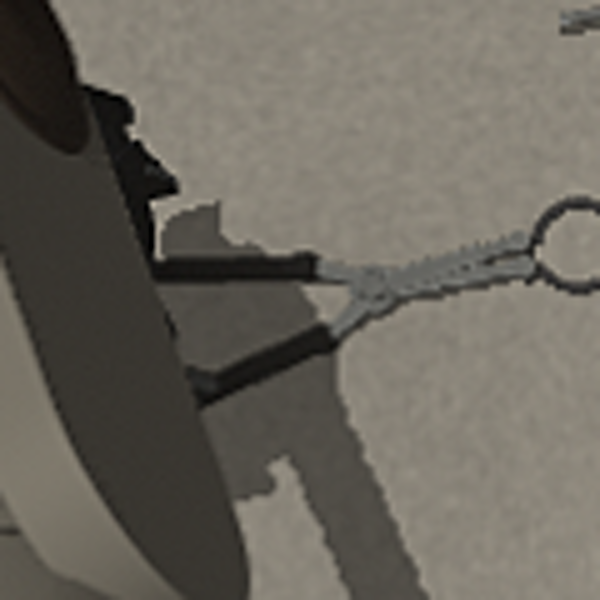

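```bash
python3 -c "
from h import *
np.set_printoptions(precision=1,suppress=True)
c=np.array([487,-74.2]);u=np.array([.978,.208])
for z in (114,118,122,126,130): 
  print(z,[proj('side',np.r_[c+s*47*u,z])[0] for s in(1,-1)])
"
```

```text
114 [array([182.2, 264.9]), array([180.6, 301.1])]
118 [array([181. , 264.8]), array([179.4, 301.1])]
122 [array([179.9, 264.8]), array([178.3, 301.2])]
126 [array([178.7, 264.7]), array([177.1, 301.2])]
130 [array([177.5, 264.6]), array([175.9, 301.2])]
```

```bash
python3 -c "
from h import *
crop('side','2',146,281,14,28); crop('side','3',146,281,14,28);crop('side','5',180,283,25,20)
c=np.array([536.3,-322]);u=np.array([.978,.208])
for z in (30,38,44,50,56): 
  print(z,[proj('side',np.r_[c+s*23*u,z])[0].round(1) for s in(1,-1)])
"; python3 -c "
import cv2,numpy as np
a=[cv2.resize(cv2.imread('pics/crop_side%s.png'%s),(390,500)) for s in('2_146_281','5_180_283')]
cv2.imwrite('pics/cmp.png',np.hstack(a))"
```

```text
30 [array([149.9, 272.6]), array([149.3, 286.9])]
38 [array([147.9, 272.5]), array([147.3, 286.9])]
44 [array([146.3, 272.4]), array([145.8, 286.9])]
50 [array([144.8, 272.4]), array([144.2, 286.9])]
56 [array([143.2, 272.3]), array([142.6, 286.9])]
```

View pics/cmp.png

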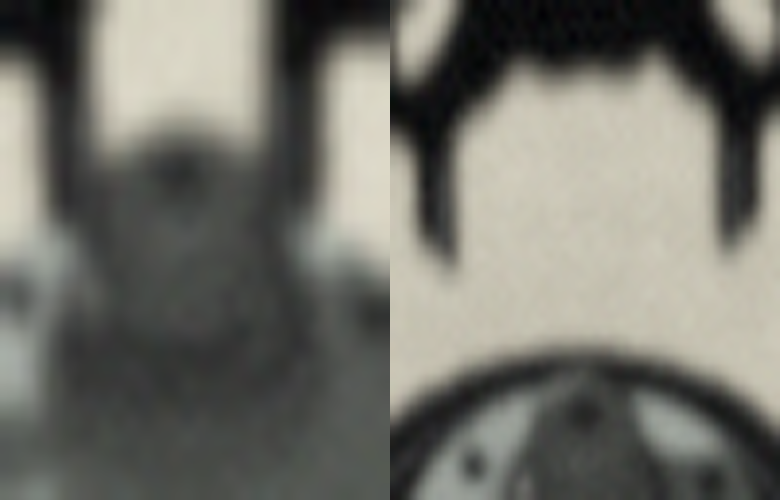

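Request:
{"api": "move_arm", "payload": {
  "steps": [-1, 0, -0.0015, 0.03, 0, -1, 0, -0.0015, 0.06, 0, -1, 0, -0.0015, 0.076, 0, -1, 0, -0.0015, 0.079, 0, -1, 0, -0.0015, 0.079, 0]
}}

```text
t: 10.1
eef_pos: [510.2, 338.0, 31.7]
tool_rot: [0.0, 0.994, 0.105, 0.0]
contact_force: [-1.0, 0.6, 1.1]
width: 85.5
```

```bash
python3 -c "
from h import *
go(510,339,27,12)
shot('8');crop('side','8',330,240,50,6);crop('top','8',200,150,60,5)
"
```

```text
t 10.1 tcp [510.2 338.   31.7] yaw 12.03 F [-1.   0.6  1.1] w 85.5 q [ 0.46  0.39  1.61 -0.    1.15  0.25]
shift mm [ 0.1 -1.   4.7] twist 0.001 dist 5
```

View pics/crop_side8_330_240.png

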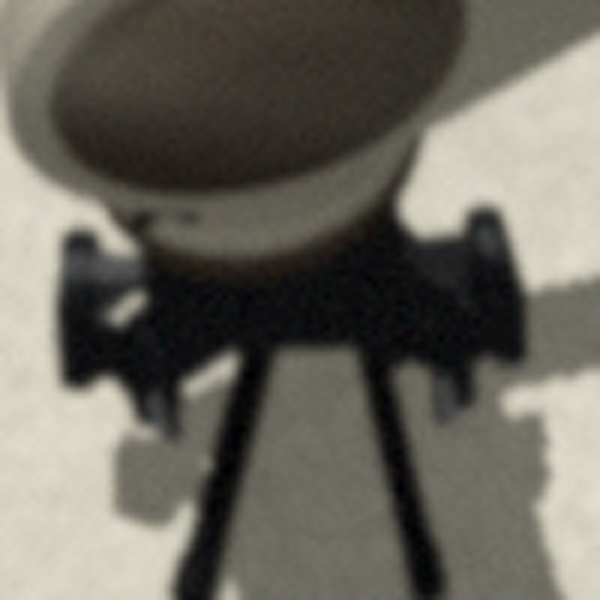

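Request:
{"api": "move_arm", "payload": {
  "steps": [-1, -0.001, -0.001, 0.0045, 0, -1, -0.001, -0.001, 0.0045, 0, -0.4, -0.001, -0.001, 0.0045, 0, -0.4, -0.001, -0.001, 0.0045, 0, -0.4, -0.001, -0.001, 0.0045, 0]
}}

```text
t: 10.7
eef_pos: [508.7, 339.6, 27.0]
tool_rot: [-0.0, 0.994, 0.105, 0.0]
contact_force: [-0.1, -0.1, 5.6]
width: 59.8
```

```bash
python3 -c "
from h import *
go(510,339,27,12)
shot('9');crop('side','9',330,240,50,6);crop('top','9',200,150,60,5)
"
```

```text
t 10.7 tcp [508.7 339.6  27. ] yaw 12.09 F [-0.1 -0.1  5.6] w 59.8 q [0.46 0.39 1.61 0.   1.14 0.25]
shift mm [ 1.2  0.9 -0. ] twist 0.002 dist 1
```

View pics/crop_side9_330_240.png

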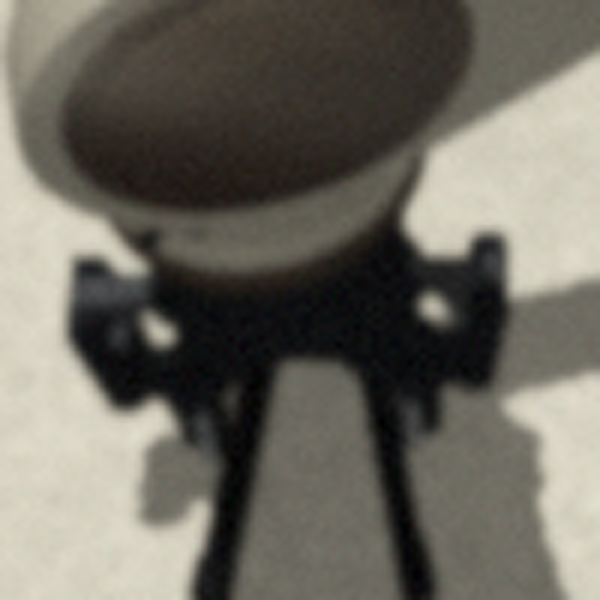

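Request:
{"api": "move_arm", "payload": {
  "steps": [-0.2, 0, 0, 0, 0, -0.2, 0, 0, 0, 0, 0, 0, 0, 0, 0, 0, 0, 0, 0, 0, 0, 0, 0, 0, 0]
}}

```text
t: 11.3
eef_pos: [509.0, 339.8, 27.6]
tool_rot: [-0.0, 0.994, 0.105, 0.001]
contact_force: [-0.8, -0.6, 10.9]
width: 43.1
```

```bash
python3 -c "
from h import *
go(510,339,27,12)
shot('10');crop('side','10',330,240,50,6);crop('top','10',200,170,60,5)
"
```

```text
t 11.3 tcp [509.  339.8  27.6] yaw 12.09 F [-0.8 -0.6 10.9] w 43.1 q [0.46 0.39 1.61 0.   1.14 0.25]
shift mm [0.8 1.  0.6] twist 0.002 dist 1
```

View pics/crop_side10_330_240.png

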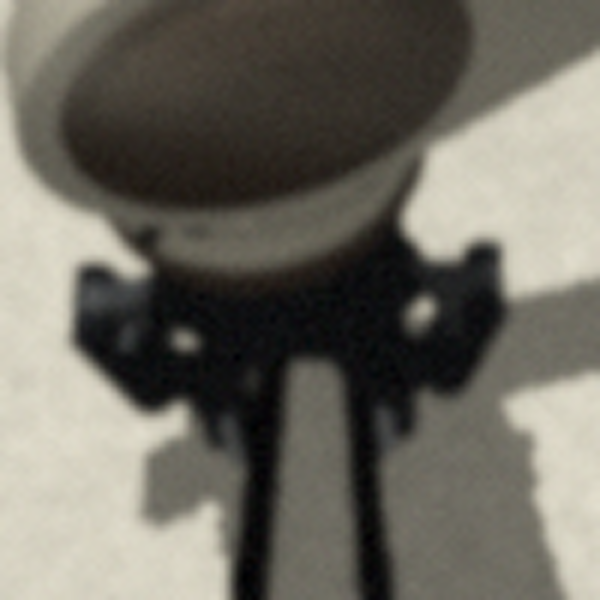

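View pics/crop_top10_200_170.png

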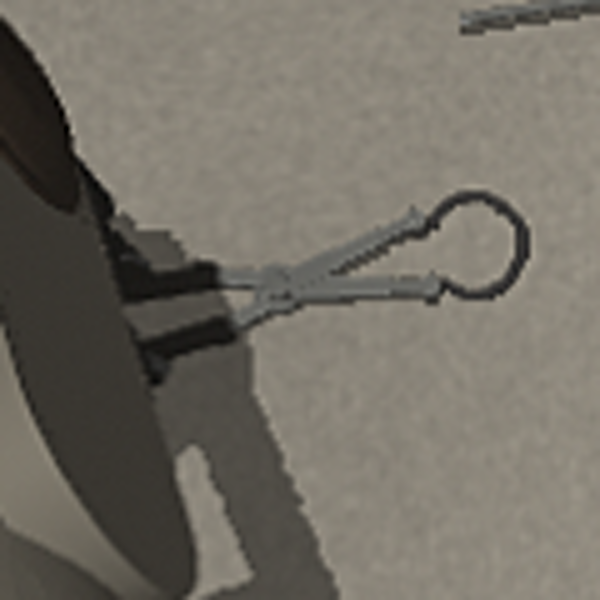

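Request:
{"api": "move_arm", "payload": {
  "steps": [0.2, 0, 0, 0, 0, 0.2, 0, 0, 0, 0, 0.4, 0, 0, 0, 0, 0.4, 0, 0, 0, 0, 0.6, 0, 0, 0, 0]
}}

```text
t: 11.9
eef_pos: [509.8, 340.1, 28.6]
tool_rot: [-0.001, 0.994, 0.105, 0.002]
contact_force: [0.2, -0.1, 20.3]
width: 24.4
```

```bash
python3 -c "
from h import *
go(510,339,27,12)
"
```

```text
t 11.9 tcp [509.8 340.1  28.6] yaw 12.09 F [ 0.2 -0.1 20.3] w 24.4 q [ 0.46  0.39  1.61 -0.    1.14  0.25]
shift mm [-0.   1.2  1.6] twist 0.002 dist 2
```

Request:
{"api": "move_arm", "payload": {
  "steps": [1, 0, 0, 0, 0, 1, 0, 0, 0, 0, 1, 0, 0, -0.004, 0, 1, 0, 0, -0.01, 0, 1, 0, 0, -0.02, 0]
}}

```text
t: 12.4
eef_pos: [507.9, 339.2, 46.2]
tool_rot: [0.0, 0.994, 0.105, -0.001]
contact_force: [0.1, -0.4, -1.8]
width: 23.5
```

```bash
python3 -c "
from h import *
go(510,339,27,12)
shot('11');crop('side','11',310,240,60,5);crop('top','11',200,170,60,5)
"
```

```text
t 12.4 tcp [507.9 339.2  46.2] yaw 12.09 F [ 0.1 -0.4 -1.8] w 23.5 q [ 0.46  0.37  1.6  -0.    1.17  0.25]
shift mm [ 2.1  0.6 19.2] twist 0.002 dist 19
```

View pics/crop_side11_310_240.png

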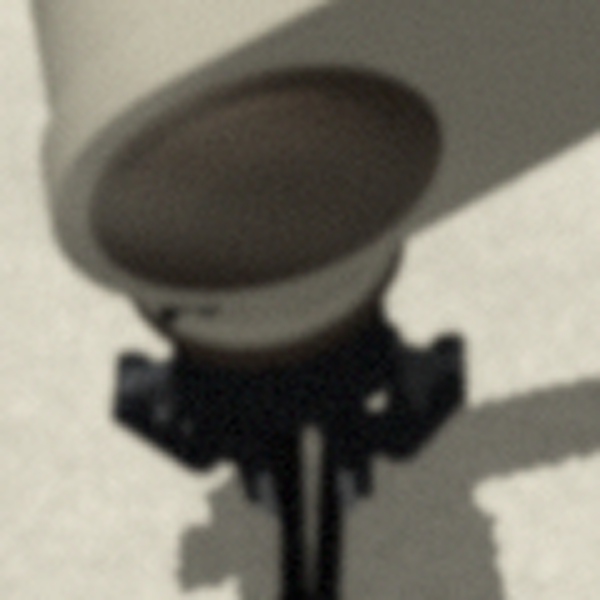

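View pics/crop_top11_200_170.png

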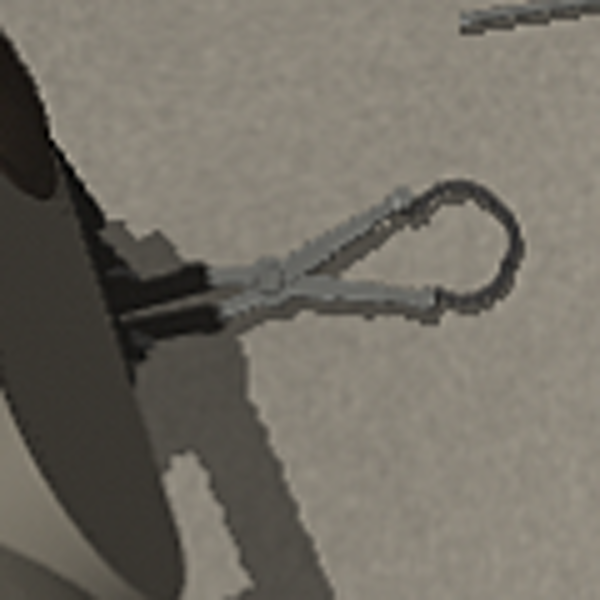

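Lifted: the ring hangs spread on the pins (top crop around (198,203)) and the force shows about 2 N of weight. I'll carry it high over to a standoff beside the hub and look there.

Request:
{"api": "move_arm", "payload": {
  "steps": [1, 0, 0, -0.015, 0, 1, 0, 0, -0.03, 0, 1, 0, 0, -0.045, 0, 1, 0, 0, -0.06, 0, 1, 0, 0, -0.07, 0]
}}

```text
t: 13.0
eef_pos: [508.8, 339.6, 118.6]
tool_rot: [-0.0, 0.994, 0.105, 0.001]
contact_force: [0.1, 0.3, -2.4]
width: 23.1
```

```bash
python3 -c "
from h import *
go(455.3,83,118,12)
shot('12');crop('top','12',200,170,60,5)
for th in ('ring_eye','pliers'): print(th,[(round(d['p'],2),np.round(d['pixel'],1).tolist()) for n in('top','side') for d in cams.landmark_of(th,n)[:2] ])
"
```

```text
t 13.0 tcp [508.8 339.6 118.6] yaw 12.09 F [ 0.1  0.3 -2.4] w 23.1 q [ 0.46  0.3   1.53 -0.    1.31  0.25]
shift mm [-106.   239.7    0.4] twist 0.002 dist 262
ring_eye [(0.72, [179.7, 195.9]), (0.33, [204.7, 310.5])]
pliers [(0.91, [188.7, 156.6])]
```

View pics/crop_top12_200_170.png

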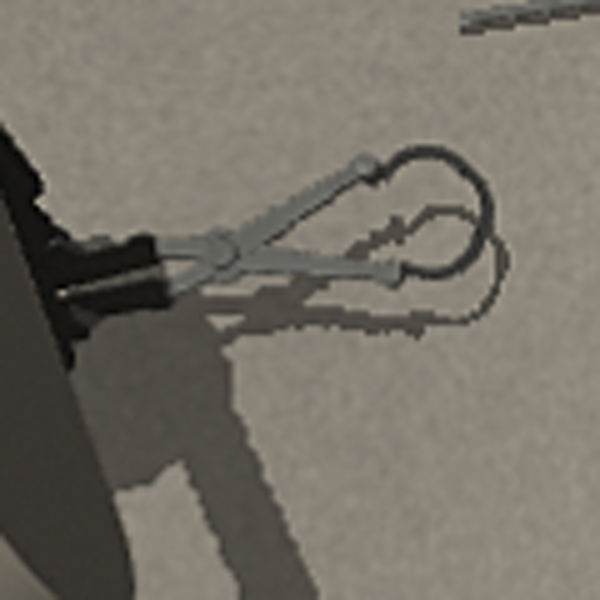

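View pics/side12.png

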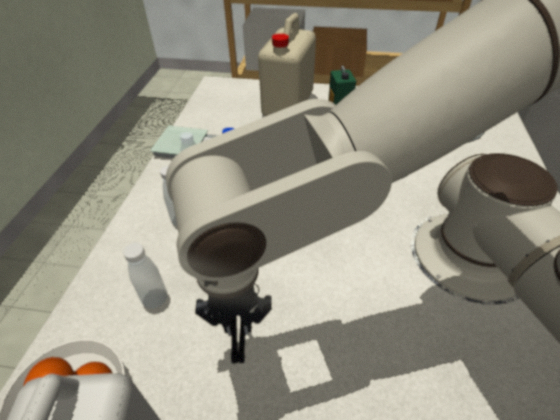

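```bash
python3 -c "
from h import *
np.set_printoptions(precision=1,suppress=True)
E=atz('top',[182.6,195.6],92);P=atz('top',[189.6,154],104)
d=E-P;print(E,P,np.hypot(*d[:2]),np.degrees(np.arctan2(d[1],d[0])))
tip1=atz('top',[140+175/5-.4,110+368/5-.4],103);tip2=atz('top',[140+270/5-.4,110+398/5-.4],103);print(tip1,tip2,np.linalg.norm(tip1-tip2))
m=(tip1+tip2)/2-P;print(np.hypot(*m[:2]),np.degrees(np.arctan2(m[1],m[0])))
"
```

```text
[542.6 179.9  92. ] [526.3 270.  104. ] 91.56428672013733 -79.75334913325352
[559.3 205.4 103. ] [515.7 191.7 103. ] 45.69320070808724
72.26831028470015 -81.12369500973043
```

Request:
{"api": "move_arm", "payload": {
  "steps": [1, -0.02, 0.045, 0, 0, 1, -0.04, 0.09, 0, 0, 1, -0.06, 0.135, 0, 0, 1, -0.08, 0.18, 0, 0, 1, -0.095, 0.215, 0, 0]
}}

```text
t: 13.8
eef_pos: [459.3, 107.2, 115.9]
tool_rot: [0.0, 0.994, 0.105, -0.001]
contact_force: [0.7, -0.9, -2.1]
width: 22.9
```

```bash
python3 -c "
from h import *
go(455.2,84.1,118,12.09)
"
```

```text
t 13.8 tcp [459.3 107.2 115.9] yaw 12.07 F [ 0.7 -0.9 -2.1] w 22.9 q [ 0.07  0.03  1.86 -0.    1.26 -0.14]
shift mm [-8.9 21.8 -2.1] twist -0.0 dist 24
```

Request:
{"api": "move_arm", "payload": {
  "steps": [1, -0.004, 0.01, -0.002, 0, 1, -0.008, 0.018, -0.002, 0, 1, -0.009, 0.0218, -0.002, 0, 1, -0.009, 0.0218, -0.002, 0, 1, -0.009, 0.0218, -0.002, 0]
}}

```text
t: 14.3
eef_pos: [456.4, 86.8, 118.3]
tool_rot: [-0.0, 0.994, 0.106, -0.0]
contact_force: [0.5, -0.2, -2.6]
width: 23.3
```

```bash
python3 -c "
from h import *
go(455.2,84.1,118,12.09)
shot('13');crop('top','13',205,285,50,6);crop('side','13',210,270,50,6)
for th in ('ring_eye','stub_top'): print(th,[(round(d['p'],2),np.round(d['pixel'],1).tolist()) for n in('top','side') for d in cams.landmark_of(th,n)[:2] ])
"
```

```text
t 14.3 tcp [456.4  86.8 118.3] yaw 12.14 F [ 0.5 -0.2 -2.6] w 23.3 q [ 0.02  0.01  1.87  0.    1.26 -0.19]
shift mm [-1.8  2.4  0.3] twist 0.001 dist 3
ring_eye [(0.72, [203.4, 310.0])]
stub_top [(0.96, [204.3, 306.8]), (0.89, [335.4, 426.9]), (0.62, [148.8, 395.2])]
```

View pics/crop_top13_205_285.png

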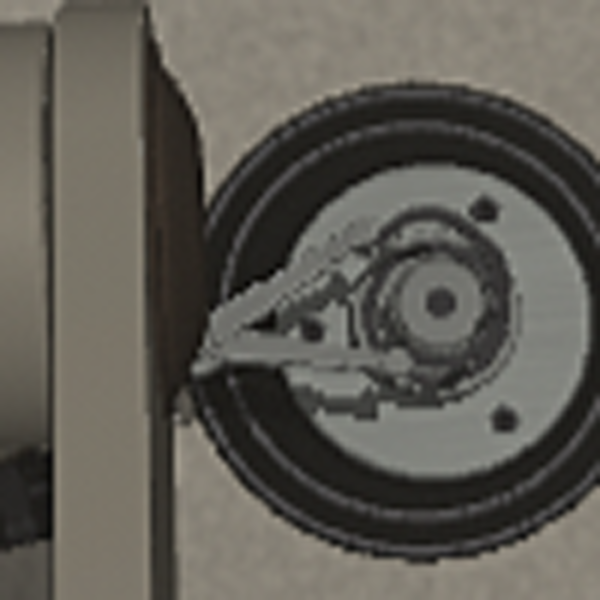

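View pics/side13.png

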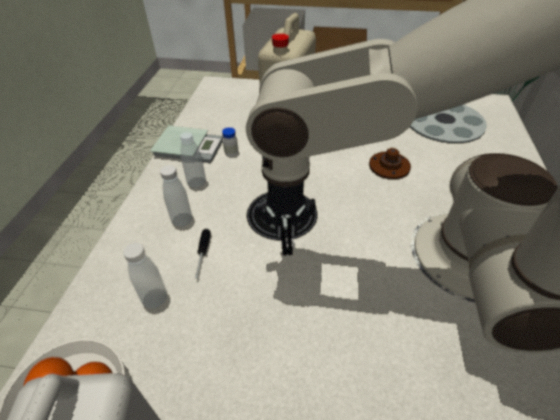

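```bash
cat >> h.py <<'E'
def over(tag,eye,zr,stub,out,r0=160,c0=250,hh=75,ww=100,k=8,rin=22.0,zs=63):
    im=pic("top",tag)[r0:r0+hh,c0:c0+ww];im=cv2.resize(im,None,fx=k,fy=k,interpolation=cv2.INTER_NEAREST)
    im=cv2.convertScaleAbs(im,alpha=1.4,beta=10)
    th=np.linspace(0,2*np.pi,60)
    def pl(c,r,z,col):
        X=np.stack([c[0]+r*np.cos(th),c[1]+r*np.sin(th),0*th+z],1);p=proj("top",X)
        q=np.stack([(p[:,1]-c0+.5)*k,(p[:,0]-r0+.5)*k],1).astype(np.int32);cv2.polylines(im,[q],True,col,1)
    pl(eye,rin,zr,(0,0,255));pl(eye,rin+5.5,zr,(0,128,255))
    pl(stub,16.5,zs,(0,255,0));pl(stub,20,zs-4,(255,255,0));pl(stub,65,zs-48,(255,0,255))
    cv2.imwrite("pics/"+out,im)
E
python3 -c "
from h import *
over('13',(490.2,-72.9),92,(489,-75.6),'ov13.png')"
```

```text
(no output)
```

View pics/ov13.png

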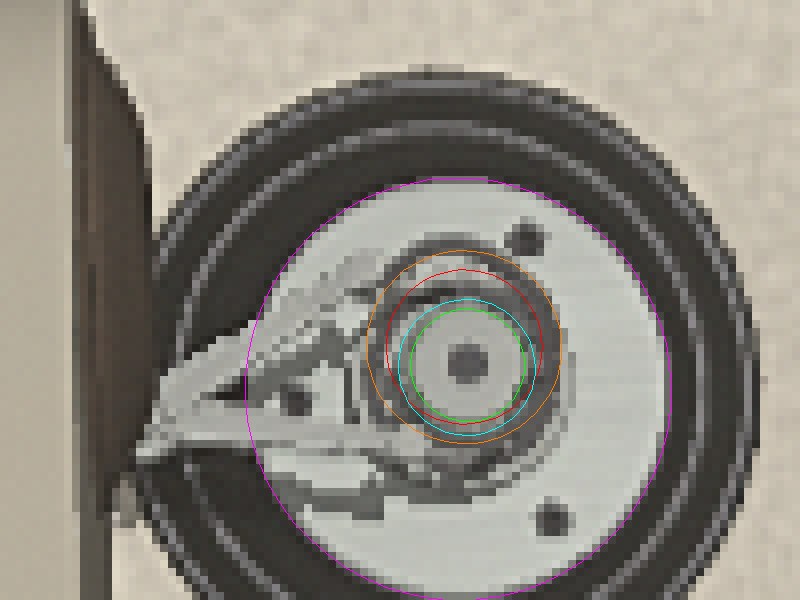

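```bash
python3 -c "
from h import *
over('12',(542.6,179.9),92,(600,50),'ov12.png',155,150,65,85,9)"
```

```text
(no output)
```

View pics/ov12.png

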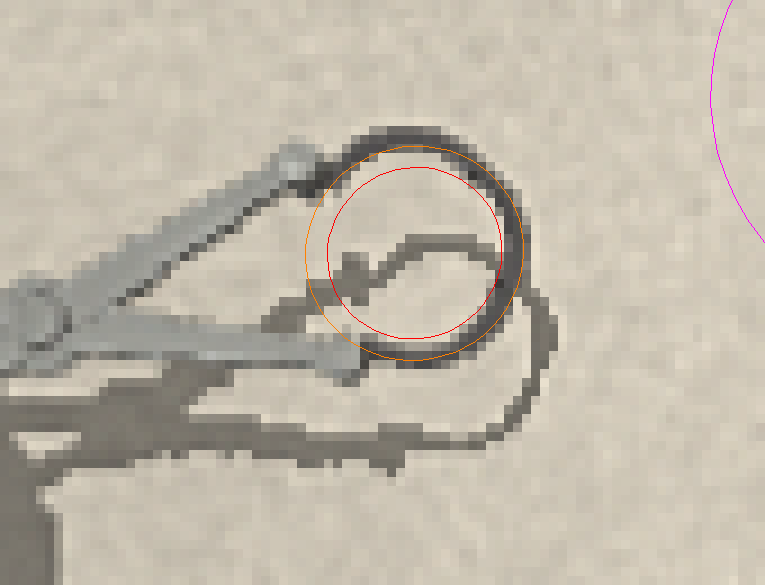

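```bash
python3 -c "
from h import *
np.set_printoptions(precision=1,suppress=True)
im=pic('top','12').astype(float);g=im.mean(2)
import math
sub=g[155:205,180:215].round().astype(int)
m=np.zeros(g.shape,bool)
m[165:200,186:212]=g[165:200,186:212]<75
for r in range(165,200): print(r,' '.join('%3d'%v for v in g[r,184:211]))
"
```

```text
165 132 129 128 129 133 131 130 130 133 131 129 126 132 134 130 130 134 134 130 129 129 130 127 130 129 131 134
166 133 127 125 130 134 131 129 129 133 133 132 129 134 133 131 132 129 127 128 130 133 131 127 128 128 134 135
167 129 128 129 131 132 132 131 131 135 137 134 131 136 134 133 133 128 125 129 133 137 133 132 133 131 133 134
168 129 132 133 133 130 133 136 139 140 143 142 141 145 143 140 138 133 129 131 135 135 134 141 137 135 134 133
169 134 136 134 135 136 142 139  98  97  67  68  67  71  84  86 126 142 137 135 135 131 133 141 140 134 134 132
170 131 138 133 136 134  97  66  55  58  48  49  50  49  53  52  66  87 124 140 134 131 132 137 138 136 135 131
171 108 124 142 138  95  54  50  49  47  60  69  69  76  56  54  47  53  67 104 138 131 130 133 136 135 134 135
172 101  85 116 101  55  46  48  83 137 135 133 131 130 128 129  73  62  49  62 106 137 133 134 136 132 132 136
173 104  57  54  59  49  70 135 134 138 135 132 131 132 133 135 132  97  67  52  56 105 141 136 132 131 132 135
174  77  43  41  52  70 138 142 137 135 135 132 132 130 130 135 142 139  97  32  48  61 106 
[... 2119 characters left out ...]
 131 137 135 136 143  71  75
194 102  99 101 105 108 111  50  40  47  47  52  60  61  60  53  47  48  87  82 131 134 131 129 134 146  69  71
195  84 100 101 105 109 109  42 105 103 107  55  63  44  45  60  78 105 136 128 135 130 131 132 138 148  68  65
196 125 103  95  88  83  66  79 137 134 139 130 131 131 129 129 130 134 134 129 127 130 135 137 137 144  67 134
197 135 130 127  99  70  78 130 140 137 137 137 137 137 135 135 133 132 127 128 130 130 132 134 135  86  66 150
198 132 134 137 134 130 127 135 137 138 133 132 130 130 132 131 132 131 130 130 133 131 129 132 137  63  64 145
199 131 130 129 134 138 133 128 131 138 134 132 130 131 131 131 134 134 133 133 132 132 134 135  86  66 126 139
```

```bash
python3 -c "
from h import *
np.set_printoptions(precision=1,suppress=True)
g=pic('top','12').astype(float).mean(2)
r,c=np.nonzero(g<66);k=(r>=168)&(r<=196)&(c>=184)&(c<=210);k&=~((r>176)&(c<188))
r,c=r[k],c[k]
k=~((r>=181)&(r<=190)&(c<204));r,c=r[k],c[k]
W=np.array([atz('top',[a,b],92.5)[:2] for a,b in zip(r,c)])
for yaw in(12.09,):
  u=np.array([np.cos(np.radians(yaw)),np.sin(np.radians(yaw))]);n=np.array([u[1],-u[0]])
  L=(W-[508.8,339.6])@u;A=(W-[508.8,339.6])@n
  print('lat ext',L.min(),L.max(),'ax max',A.max())
  for a0 in range(136,190,4):
    k=(A>=a0)&(A<a0+4)
    l=np.sort(L[k]); print(a0, l[l<0].round(1), l[l>=0].round(1))
"
```

```text
lat ext -35.97532677925082 30.445927042861644 ax max 191.50361982077686
136 [] []
140 [] [20.5 22.2 22.8]
144 [-25.5 -23.8 -23.3 -21. ] [21.7 24.  24.5 26.3 26.8]
148 [-24.3 -21.5] [21.2 23.5 25.2 25.7 27.5]
152 [-27.6 -25.4 -24.8] [27.  29.2]
156 [-28.6 -28.1 -26.4 -25.9] [26.4 28.2 28.7 30.4]
160 [-29.7 -29.2 -27.4 -26.9] [27.1 27.6 29.4 29.9]
164 [-28.5 -28. ] [28.9]
168 [-26.8 -26.2 -24.5] [27.8 28.3]
172 [-27.3 -25.6 -25.1 -23.3] [24.5 25.  26.8 27.3]
176 [-23.9 -21.6 -19.4] [21.2 23.4 24. ]
180 [-22.1 -19.9 -18.2 -17.6 -15.4 -13.1 -10.9] [12.8 15.  15.6 17.8 20.1 20.6]
184 [-15.9 -14.2 -13.7 -11.9 -11.4  -9.7  -9.1  -6.9  -2.4  -0.1] [ 7.2  9.5 11.7 12.3 14.5 17.3]
188 [-36.   -7.4  -5.2  -3.4  -2.9  -0.6] [1.6 2.1 3.9 4.4 6.7 8.9]
```

Request:
{"api": "move_arm", "payload": {
  "steps": [1, -0.0024, 0.0026, 0, 0, 1, -0.0024, 0.0026, 0, 0, 1, -0.0024, 0.0026, 0, 0, 1, -0.0024, 0.0026, 0, 0, 1, -0.0024, 0.0026, 0, 0]
}}

```text
t: 15.1
eef_pos: [454.6, 83.1, 118.6]
tool_rot: [0.0, 0.994, 0.105, -0.0]
contact_force: [-0.0, 0.5, -2.4]
width: 23.3
```

```bash
python3 -c "
from h import *
for i in range(4):
  go(454.6,83.7,118,12.09); cams.read_camera('top')
shot('14')
over('14',(489,-75.6),92,(489,-75.6),'ov14.png')
"
```

```text
t 15.1 tcp [454.6  83.1 118.6] yaw 12.09 F [-0.   0.5 -2.4] w 23.3 q [ 0.01  0.    1.88 -0.    1.26 -0.2 ]
shift mm [ 0.2 -0.6  0.6] twist -0.0 dist 1
t 15.15 tcp [454.5  83.1 118.5] yaw 12.09 F [-0.   0.7 -2.9] w 23.5 q [ 0.01  0.    1.88 -0.    1.26 -0.2 ]
shift mm [ 0.2 -0.6  0.5] twist -0.0 dist 1
t 15.2 tcp [454.5  83.1 118.6] yaw 12.09 F [-0.1 -0.5 -2.3] w 23.2 q [ 0.01  0.    1.88 -0.    1.26 -0.2 ]
shift mm [ 0.2 -0.6  0.6] twist -0.0 dist 1
t 15.25 tcp [454.6  83.1 118.6] yaw 12.09 F [-0.5  0.  -2. ] w 23.2 q [ 0.01  0.    1.88 -0.    1.26 -0.2 ]
shift mm [ 0.2 -0.6  0.6] twist -0.0 dist 1
```

View pics/ov14.png

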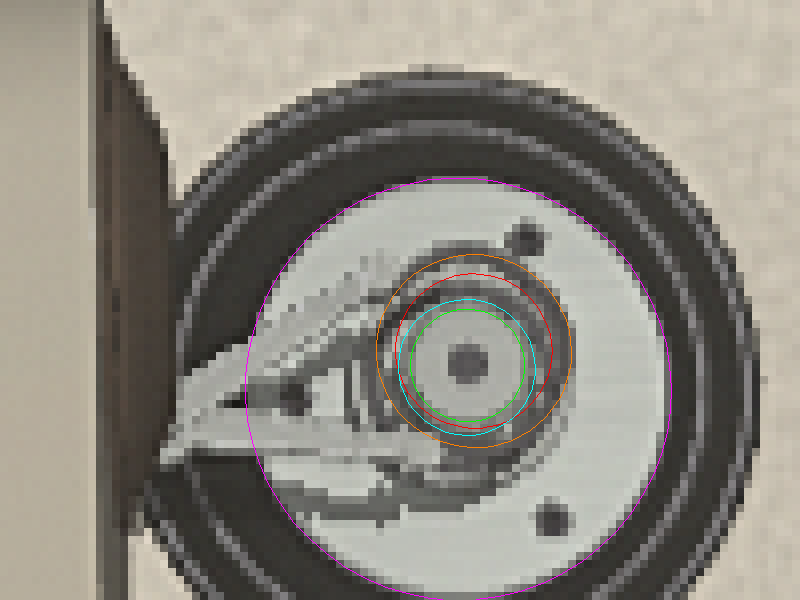

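Request:
{"api": "move_arm", "payload": {
  "steps": [1, 0, -0.0005, 0.006, 0, 1, 0, -0.0005, 0.012, 0, 1, 0, -0.0005, 0.018, 0, 1, 0, -0.0005, 0.02, 0, 1, 0, -0.0005, 0.02, 0]
}}

```text
t: 15.9
eef_pos: [454.2, 83.6, 98.1]
tool_rot: [0.0, 0.994, 0.105, -0.0]
contact_force: [0.6, 0.2, -2.6]
width: 23.2
```

```bash
python3 -c "
from h import *
go(454.6,83.7,63.5,12.09)
shot('15')
over('15',(489,-75.6),72,(489,-75.6),'ov15.png',rin=24)
"
```

```text
t 15.9 tcp [454.2  83.6  98.1] yaw 12.09 F [ 0.6  0.2 -2.6] w 23.2 q [ 0.01  0.02  1.9  -0.    1.22 -0.2 ]
shift mm [ 0.4 -0.1 34.6] twist 0.0 dist 35
```

View pics/ov15.png

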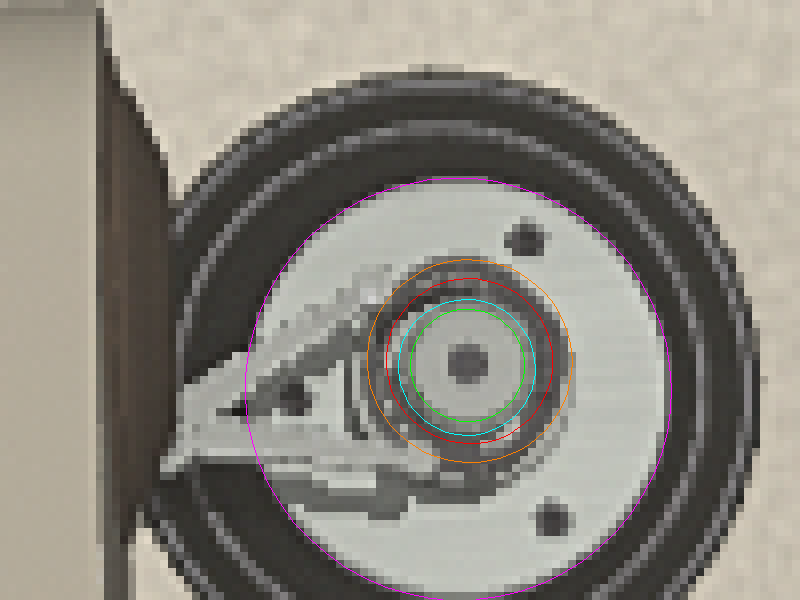

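Request:
{"api": "move_arm", "payload": {
  "steps": [1, 0.0003, 0, 0.004, 0, 1, 0.0003, 0, 0.008, 0, 1, 0.0003, 0, 0.01, 0, 1, 0.0003, 0, 0.012, 0, 1, 0.0003, 0, 0.012, 0]
}}

```text
t: 16.5
eef_pos: [454.6, 83.6, 86.2]
tool_rot: [0.0, 0.994, 0.105, -0.0]
contact_force: [-0.6, 0.5, -2.2]
width: 23.3
```

```bash
python3 -c "
from h import *
go(454.6,83.7,63.5,12.09);print(env.get_obs()['moment'])
"
```

```text
t 16.5 tcp [454.6  83.6  86.2] yaw 12.09 F [-0.6  0.5 -2.2] w 23.3 q [ 0.02  0.04  1.91 -0.    1.19 -0.2 ]
shift mm [ 0.1 -0.1 22.7] twist -0.0 dist 23
[ 1.91425548e-01  1.79199390e-04 -4.21226663e-02]
```

Request:
{"api": "move_arm", "payload": {
  "steps": [1, 0, 0, 0.003, 0, 1, 0, 0, 0.006, 0, 1, 0, 0, 0.009, 0, 1, 0, 0, 0.012, 0, 1, 0, 0, 0.012, 0]
}}

```text
t: 17.0
eef_pos: [454.5, 83.6, 74.1]
tool_rot: [0.0, 0.994, 0.105, -0.0]
contact_force: [0.5, -0.3, -1.9]
width: 23.0
```

```bash
python3 -c "
from h import *
go(454.6,83.7,63.5,12.09);print(env.get_obs()['moment'])
shot('16')
over('16',(489,-75.6),48,(489,-75.6),'ov16.png',rin=24)
"
```

```text
t 17.0 tcp [454.5  83.6  74.1] yaw 12.09 F [ 0.5 -0.3 -1.9] w 23.0 q [ 0.02  0.05  1.93 -0.    1.16 -0.2 ]
shift mm [ 0.1 -0.1 10.6] twist -0.0 dist 11
[0.16189836 0.00621494 0.04216337]
```

View pics/ov16.png

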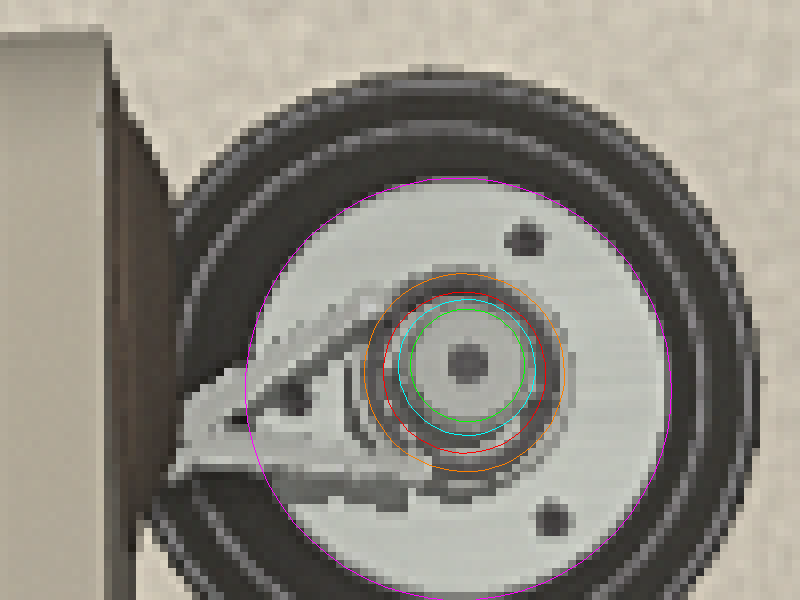

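View pics/side16.png

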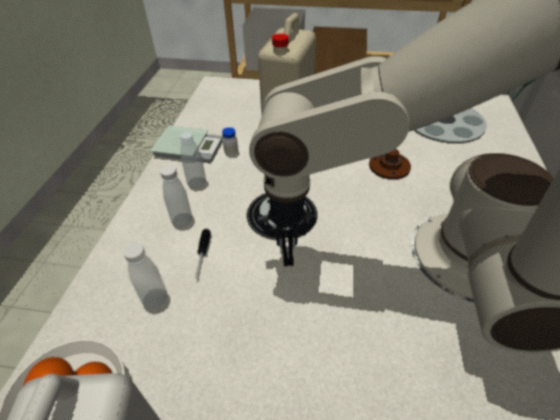

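The ring surrounds the stub, and there is no side force. The last millimetres go slowly.

Request:
{"api": "move_arm", "payload": {
  "steps": [1, 0, 0, 0.0015, 0, 1, 0, 0, 0.003, 0, 1, 0, 0, 0.0045, 0, 1, 0, 0, 0.006, 0, 1, 0, 0, 0.007, 0]
}}

```text
t: 17.6
eef_pos: [454.7, 83.6, 67.4]
tool_rot: [0.0, 0.994, 0.105, -0.0]
contact_force: [-0.7, 0.5, -2.5]
width: 23.7
```

```bash
python3 -c "
from h import *
go(454.6,83.7,63,12.09);print(env.get_obs()['moment'])
"
```

```text
t 17.6 tcp [454.7  83.6  67.4] yaw 12.09 F [-0.7  0.5 -2.5] w 23.7 q [ 0.02  0.06  1.93 -0.    1.15 -0.2 ]
shift mm [-0.1 -0.1  4.4] twist -0.0 dist 4
[ 0.15877949  0.09684837 -0.0389311 ]
```

Request:
{"api": "move_arm", "payload": {
  "steps": [1, 0, 0, 0.001, 0, 1, 0, 0, 0.002, 0, 1, 0, 0, 0.002, 0, 1, 0, 0, 0.002, 0]
}}

```text
t: 18.0
eef_pos: [454.7, 83.6, 65.5]
tool_rot: [0.0, 0.994, 0.105, -0.0]
contact_force: [-0.6, -0.6, -2.1]
width: 23.4
```

Request:
{"api": "move_arm", "payload": {
  "steps": [1, 0, 0, 0.0007, 0, 1, 0, 0, 0.0014, 0, 1, 0, 0, 0.0014, 0]
}}

```text
t: 18.3
eef_pos: [454.7, 83.6, 64.1]
tool_rot: [0.0, 0.994, 0.105, -0.0]
contact_force: [-0.4, 0.1, -2.5]
width: 23.1
```

```bash
python3 -c "
from h import *
for i in range(5):
  go(454.6,83.7,63,12.09);print(env.get_obs()['moment']);cams.read_camera('top')
shot('17')
over('17',(489,-75.6),38,(489,-75.6),'ov17.png',rin=24)
"
```

```text
t 18.3 tcp [454.7  83.6  64.1] yaw 12.09 F [-0.4  0.1 -2.5] w 23.1 q [ 0.02  0.07  1.94 -0.    1.14 -0.2 ]
shift mm [-0.1 -0.1  1.1] twist -0.0 dist 1
[0.11217434 0.05917698 0.01993869]
t 18.35 tcp [454.7  83.6  64.1] yaw 12.09 F [ 0.2 -0.7 -1.9] w 23.2 q [ 0.02  0.07  1.94 -0.    1.14 -0.2 ]
shift mm [-0.1 -0.1  1.1] twist 0.0 dist 1
[ 0.13580142  0.05130888 -0.00839887]
t 18.4 tcp [454.7  83.6  64.1] yaw 12.09 F [ 0.3  0.4 -2.1] w 23.0 q [ 0.02  0.07  1.94 -0.    1.14 -0.2 ]
shift mm [-0.1 -0.1  1.1] twist 0.0 dist 1
[0.15414422 0.09825247 0.01565933]
t 18.45 tcp [454.7  83.6  64.2] yaw 12.09 F [ 0.1  0.  -2.9] w 23.5 q [ 0.02  0.07  1.94 -0.    1.14 -0.2 ]
shift mm [-0.1 -0.1  1.2] twist -0.0 dist 1
[0.0305243  0.02126084 0.01193099]
t 18.5 tcp [454.7  83.6  64.2] yaw 12.09 F [ 0.7  0.  -2.4] w 23.4 q [ 0.02  0.07  1.94 -0.    1.14 -0.2 ]
shift mm [-0.1 -0.1  1.2] twist -0.0 dist 1
[ 0.16583893  0.01453217 -0.07054347]
```

View pics/ov17.png

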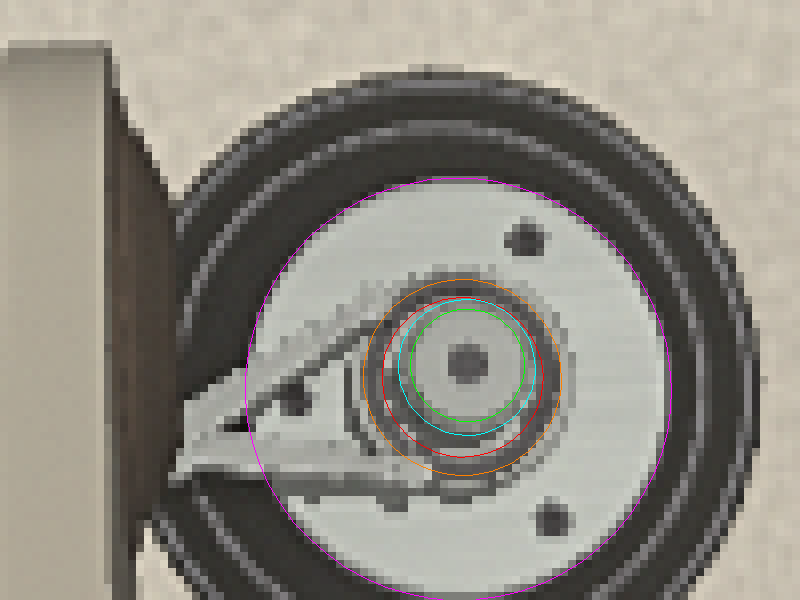

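Request:
{"api": "move_arm", "payload": {
  "steps": [1, 0, 0, 0.0005, 0, 1, 0, 0, 0.001, 0, 1, 0, 0, 0.001, 0]
}}

```text
t: 18.95
eef_pos: [454.7, 83.6, 63.1]
tool_rot: [0.0, 0.994, 0.105, -0.0]
contact_force: [0.5, 0.5, -2.7]
width: 23.3
```

Request:
{"api": "move_arm", "payload": {
  "steps": [1, 0, 0, 0.0005, 0, 1, 0, 0, 0.0005, 0, 1, 0, 0, 0.0005, 0]
}}

```text
t: 19.25
eef_pos: [454.7, 83.6, 62.6]
tool_rot: [0.0, 0.994, 0.105, -0.0]
contact_force: [0.6, 1.1, -2.3]
width: 23.5
```

Request:
{"api": "move_arm", "payload": {
  "steps": [1, 0, 0, 0.0005, 0, 1, 0, 0, 0.0005, 0, 1, 0, 0, 0.0005, 0]
}}

```text
t: 19.55
eef_pos: [454.7, 83.6, 62.2]
tool_rot: [0.0, 0.994, 0.105, -0.0]
contact_force: [0.2, 0.1, -1.6]
width: 23.0
```

```bash
python3 -c "
from h import *
F=[];M=[]
for i in range(10):
  o=env.get_obs();F.append(o['contact_force']);M.append(o['moment']);cams.read_camera('top')
print(np.mean(F,0).round(2),np.std(F,0).round(2),np.mean(M,0).round(3),env.get_obs()['t'],env.get_obs()['eef_pos'])
"
```

```text
[ 0.08  0.14 -1.9 ] [0.24 0.4  0.45] [0.104 0.034 0.009] 20.05 [454.7183917   83.63884224  62.15519015]
```

Request:
{"api": "move_arm", "payload": {
  "steps": [1, 0, 0, 0.0003, 0, 1, 0, 0, 0.0006, 0, 1, 0, 0, 0.0006, 0]
}}

```text
t: 20.35
eef_pos: [454.7, 83.6, 61.5]
tool_rot: [0.0, 0.994, 0.105, -0.0]
contact_force: [0.2, 0.8, -2.6]
width: 23.1
```

```bash
python3 -c "
from h import *
F=[];M=[]
for i in range(10):
  o=env.get_obs();F.append(o['contact_force']);M.append(o['moment']);cams.read_camera('top')
print(np.mean(F,0).round(2),np.std(F,0).round(2),np.mean(M,0).round(3),env.get_obs()['t'],env.get_obs()['eef_pos'])
"
```

```text
[-0.16  0.19 -1.79] [0.35 0.33 0.42] [0.094 0.014 0.007] 20.85 [454.71933802  83.62981666  61.55542296]
```

Request:
{"api": "move_arm", "payload": {
  "steps": [1, 0, 0, -0.0005, 0, 1, 0, 0, -0.001, 0, 1, 0, 0, -0.0011, 0, 1, 0, 0, -0.0011, 0, 1, 0, 0, -0.0011, 0]
}}

```text
t: 21.35
eef_pos: [454.7, 83.6, 62.6]
tool_rot: [0.0, 0.994, 0.105, -0.0]
contact_force: [0.5, -0.3, -1.7]
width: 23.1
```

```bash
python3 -c "
from h import *
F=[];M=[]
for i in range(10):
  o=env.get_obs();F.append(o['contact_force']);M.append(o['moment']);cams.read_camera('top')
print(np.mean(F,0).round(2),np.mean(M,0).round(3),o['t'],o['eef_pos'],o['width'])
shot('18')
over('18',(489,-75.6),37,(489,-75.6),'ov18.png',rin=24)
"
```

```text
[ 0.12 -0.29 -2.21] [ 0.094  0.007 -0.012] 21.8 [454.73308764  83.61369761  62.63835618] 23.2101904688473
```

View pics/ov18.png

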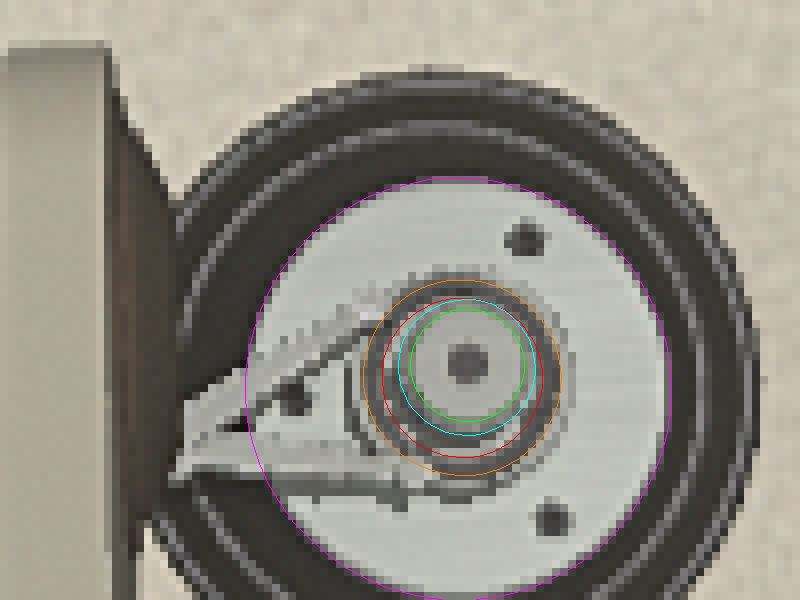

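View pics/side18.png

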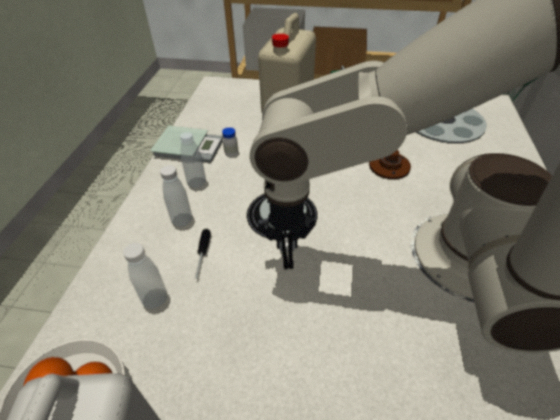

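View pics/top18.png

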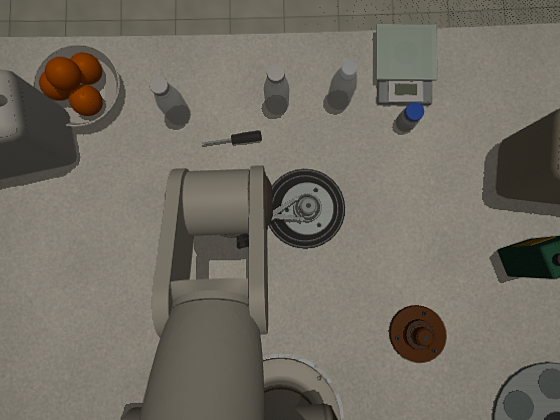

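The evidence for contact is weak, so I'll probe a bit lower, gently, to be sure of the height.

Request:
{"api": "move_arm", "payload": {
  "steps": [1, 0, 0, 0.0006, 0, 1, 0, 0, 0.0012, 0, 1, 0, 0, 0.0014, 0, 1, 0, 0, 0.0014, 0, 1, 0, 0, 0.0014, 0]
}}

```text
t: 22.45
eef_pos: [454.7, 83.6, 61.2]
tool_rot: [0.0, 0.994, 0.105, -0.0]
contact_force: [-0.6, 0.3, -1.9]
width: 23.3
```

Request:
{"api": "move_arm", "payload": {
  "steps": [1, 0, 0, 0.0004, 0, 1, 0, 0, 0.0004, 0, 1, 0, 0, 0.0004, 0, 1, 0, 0, 0.0004, 0]
}}

```text
t: 22.85
eef_pos: [454.7, 83.6, 60.9]
tool_rot: [0.0, 0.994, 0.105, -0.0]
contact_force: [0.6, 1.8, -1.6]
width: 23.2
```

```bash
python3 -c "
from h import *
F=[];M=[]
for i in range(8):
  o=env.get_obs();F.append(o['contact_force']);M.append(o['moment']);cams.read_camera('top')
print(np.mean(F,0).round(2),np.mean(M,0).round(3),o['t'],o['eef_pos'],o['width'])
"
```

```text
[ 0.    0.78 -1.4 ] [0.1   0.009 0.014] 23.2 [454.74006284  83.61010994  60.87127976] 23.07083200053368
```

Request:
{"api": "move_arm", "payload": {
  "steps": [1, 0, 0, -0.0006, 0, 1, 0, 0, -0.0012, 0, 1, 0, 0, -0.0018, 0, 1, 0, 0, -0.0018, 0, 1, 0, 0, -0.0018, 0]
}}

```text
t: 23.75
eef_pos: [454.8, 83.6, 62.7]
tool_rot: [0.0, 0.994, 0.105, 0.0]
contact_force: [0.5, 0.1, -2.4]
width: 23.3
```

```bash
python3 -c "
from h import *
F=[];M=[]
for i in range(10):
  o=env.get_obs();F.append(o['contact_force']);M.append(o['moment']);im=cams.read_camera('top')
cv2.imwrite('pics/top19.png',im[:,:,::-1])
print(np.mean(F,0).round(2),np.mean(M,0).round(3),o['t'],o['eef_pos'],o['width'])
for th in('hub','mat','groove','ring_eye'): print(th,[(round(d['p'],2),np.round(d['pixel'],1).tolist()) for d in cams.landmark_of(th,'top')[:2]])
print(proj('top',[489,-75.6,36.5]))
over('19',(489,-75.6),37,(489,-75.6),'ov19.png',rin=24)
"
```

```text
[-0.21 -0.2  -2.35] [0.085 0.017 0.004] 24.2 [454.71367511  83.60774394  62.63113227] 23.01327806026438
hub [(0.69, [334.5, 415.6]), (0.67, [208.0, 305.5])]
mat []
groove [(0.84, [205.0, 307.7]), (0.78, [335.4, 419.9])]
ring_eye [(0.69, [206.3, 303.8])]
[[206.7290532  307.28324838]]
```

View pics/ov19.png

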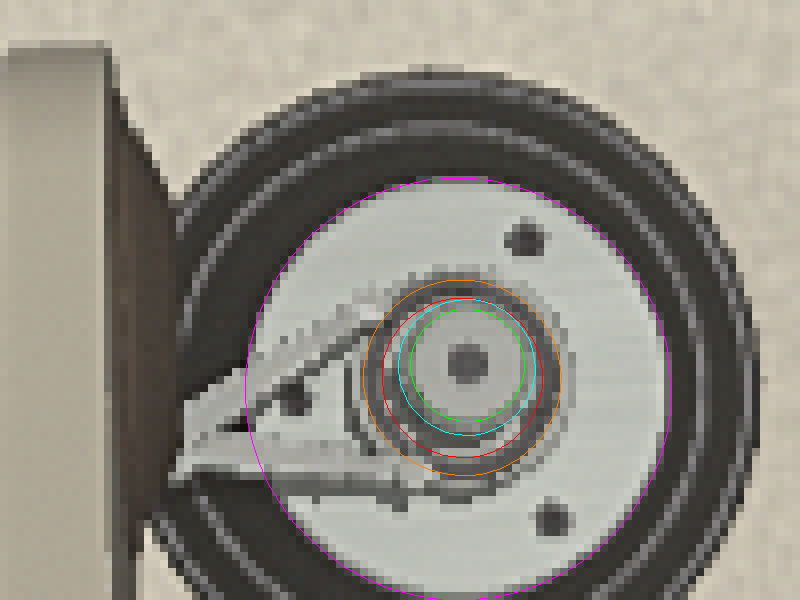

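The full weight is back on the grip (-2.35 N) with no side force. The ring is centred around the stub at groove height and the hub hasn't moved, so I'm handing in.

```bash
python3 -c "
from h import *
print(order.sign_off())"
```

```text
the job is handed in; nothing more can be done
None
```

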